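# Rock the angle gauge on a rough-sawn stud to its set mark and hold it

### The job

Clear the vice jaws first: put the joist offcut lying across them in the tray with the wooden offcuts, and the steel bar in the tray with the steel bars and bolts. Then take the angle gauge by its lug, set its base bar lengthwise along the jaws and centred on the uneven sawn top of the clamped stud, and rock it there until its swinging pointer settles on the brass index tab. Finish while still holding it so, motionless and pressed lightly on the stud, for a bevel to be set against it; do not let the gauge fall over, and leave the glue bottle, the pencil and the facade panel where they are.

Things in the scene. Friction and masses are not known exactly. Their poses are not given: they have to be found in the camera images.
- gauge: Angle gauge standing free on the green mat, 0.3 kg. Origin: centre of the underside of its base bar; z up, x the dial's normal (dial looks to +x), y along the bar; starts at yaw 0 to 0.75 rad. Aluminium bar 150 (y) x 28 (x) x 14 mm high; black dial case 100 mm wide, centre 66 mm up; grip lug on top 44 (y) x 24 (x) mm, from 110 to 146 mm up, to be pinched across its 24 mm (along x).
- gauge_grip (a point): Middle of the gauge's grip lug, 128 mm above the underside on the gauge's z axis: the place to grip; axes as the gauge's.
- pointer (a joint): Angle (rad) of the gauge's weighted black pointer, which hangs from the dial's centre, swings freely and settles in about half a second. 0 when it points to the middle of the base bar, growing towards the gauge's -y end. With the gauge rolled by A about its own +x axis (its -y end low) it settles at +A.
- index (a joint): Angle at which the bezel with the brass index tab is set, measured like the pointer's; stiff, it stays where it is, and it differs from start to start between 0.14 and 0.40 rad (always towards the gauge's -y end). rad
- pointer_tip (a point): Tip of the pointer, 40 mm from the dial's centre (the dial's centre is 66 mm above the underside and the pointer's plane 8.5 mm in front of the gauge's mid-plane).
- index_tip (a point): Middle of the brass index tab (5 mm wide, 17 mm long radially, on the bezel's inner side), 40 mm from the dial's centre in the pointer's plane.
- vice: Low grey bench vice bolted down. Origin: centre of its underside, below the clamped stud; z up, x across the jaws, y along them; screw and tommy bar on its -x side, reaching to x = -180 mm, 37 mm high. Two jaws, tops 62 mm above the origin, each from 22 to 46 mm or more either side of the middle in x, 164 mm long in y, 45 mm apart.
- stud: Timber stud stub 45 (x) x 36 (y) mm, rigidly upright between the jaws, rising 38 mm above them; axes as the vice's. Its sawn end is humped along y: from the crown (y = 0) it falls 2.5 mm to y = -9 mm and 9 mm to y = -18 mm; 2 mm to y = +10 and 6 mm to +18. From x = +8 mm on it is 3 mm lower. A level bar touches at the crown; rolled over 0.27 rad, at y = -9 mm.
- crown (a point): Highest line of the stud's sawn end, at the stud's axis, 100 mm above the vice's origin; axes as the vice's.
- offcut: Joist offcut: a piece of wooden I-section, 80 (x) x 28 (y) x 28 mm high with 8 mm flanges, 30 g, lying across both jaws beside the stud, on one side or the other, 62 mm from it. Origin: centre of its underside. Pinch it across its 28 mm width (along its y); 30 mm are free beside it towards the stud.
- parallel: Steel parallel: a straight bar with three dark round marks on each side, 80 (x) x 14 (y) x 26 mm high, 180 g, standing on its long edge across both jaws on the other side of the stud, 62 mm from it. Origin: centre of its underside. Pinch it across its 14 mm thickness (along its y).
- wood_tray: Yellow tray 140 (x) x 180 (y) x 42 mm high, walls and floor 4 mm, fixed to the mat, with offcuts of wooden joist up to 18 mm high stored along its +y end. Origin: centre of its underside. Its -y half is free (best put things down at about y = -35 mm). It and the other tray may change places.
- steel_tray: Yellow tray of the same size as the other, with two steel bars and two bolts, up to 22 mm high, stored along its +y end. Origin: centre of its underside. Its -y half is free (best put things down at about y = -35 mm).
- glue: White glue bottle with a pointed blue cap, 38 mm in diameter, 104 mm tall; bystander. Origin under its centre.
- facade: Facade panel of a model, 90 x 150 x 10 mm, lying flat; bystander.
- pencil: Wooden pencil lying flat, about 160 mm long; bystander.

How it is judged:
On the way, in this order (a step that is already met when the one before it is completed fails the run):
1. the joist offcut lies released in the tray of wooden offcuts and the steel bar in the tray of steel bars and bolts (x of offcut in the frame of wood_tray between -0.066 and 0.066 m and y of offcut in the frame of wood_tray between -0.086 and 0.086 m and z of offcut in the frame of wood_tray between -0.002 and 0.045 m and contact force between each of offcut, parallel and the fingers below 0.1 N and x of parallel in the frame of steel_tray between -0.066 and 0.066 m and y of parallel in the frame of steel_tray between -0.086 and 0.086 m and z of parallel in the frame of steel_tray between -0.002 and 0.045 m), for 0.2 s.
2. the held gauge stands on the stud with its pointer settled on the index tab (distance between pointer_tip and index_tip below 0.0025 m and contact force between gauge and stud between 0.5 and 20 N and contact force between gauge and the fingers above 3 N and horizontal distance between gauge and crown below 0.025 m and angle between the x axis of gauge and the x axis of stud, either way round below 0.17 rad and velocity of joint pointer between -0.3 and 0.3 rad/s and contact force between gauge and offcut below 0.1 N and contact force between gauge and parallel below 0.1 N), for 0.4 s.
At the end, for the whole second after the job is handed in: Offcut and bar released in their trays; gauge gripped, at rest, bearing on the stud with 0.5-20 N, base centre within 25 mm of the crown (from above) and over 85 mm high, dial normal within 0.17 rad of the stud's x axis, still pointer within 2.5 mm of the tab's middle (all of step 1 and all of step 2 and linear speed of gauge below 0.02 m/s and height (world z) of gauge above 0.085 m); the arm keeps its last pose, push and grip.
It fails at once if the gauge falls over (leans more than 0.9 rad) (angle between gauge's own z axis and vertical above 0.9 rad).
It fails at once if the gauge is pressed on the stud with more than 80 N (contact force between gauge and stud above 80 N).
It fails at once if the glue bottle, the pencil or the facade panel is pushed more than 30 mm (distance of any of glue, facade, pencil from where it was at the start of the episode above 0.03 m).
It also fails if it takes over 72 s, if anything falls off the work surface, if the arm or the gripper's body presses on something with over 40 N, if the wrist force passes 120 N, or if a joint passes its speed limit or range.

### The arm

A 6-joint arm with a two-finger parallel gripper is mounted at the origin on the work surface. World frame = base frame: x ahead of the robot, y to its left, z up, the work surface at z = 0. Lengths are in m, angles in rad, forces in N, time in s.
With the tool pointing down it reaches from about 0.325 to 0.775 m from the base axis. Payload 5.5 kg.
Tool frame: the origin (TCP) lies on the centre line of the jaws, within the pads' length; the fingertips stand 19 mm ahead of it and the grasp point (between the pads) is the TCP (bot.tip_reach is the distance from the TCP to the fingertips, in m); z points along the fingers, y is the line along which they close (so a half turn about z gives the same grasp; the last joint's range is limited). The gripper opens to 85 mm and grips with 20 to 120 N. Pads are 22 mm wide; open, the fingers measure 114 mm over their backs; the gripper's body (76 mm by 85 mm) begins 54 mm behind the grasp point. The pads swing forward as they close: fully open they stand 13 mm farther back than shut.
Start: joints at [-1.173, 0.091, 1.231, -0, 1.82, -0.057], TCP at [0.264, -0.539, 0.25] pointing down, gripper open.
Joint ranges: [-2.87, 2.87], [-0.86, 2.18], [0.17, 2.46], [-1.51, 4.65], [0.06, 2.69], [-2.65, 2.65]. Speed limits (rad/s): [2.57, 2.57, 3.01, 3.14, 3.14, 3.14].

### API

Orientations are given as a rotation vector (axis times angle).
In Python, from workcell import bot gives the robot as it stands. The module is installed in compiled form; this text tells all that it offers.
- The arm moves only by the tool step_arm, never from a script. Its argument "series" is a list of rows, each a list of 3 entries, a list of its own where there are three numbers: the closure, from -1 (fully open) to 1 (shut), then the shift along the tool's x, y, z in a scale on which 1.0 is 80 cm, then the turn, a rotation vector about the tool's x, y, z in normalised numbers (1 is 60 degrees). In form: [[grip, [dx, dy, dz], [wx, wy, wz]], ...]. A call has exactly 8 rows; each row is the pose to reach, as a shift and turn from the pose commanded when the call began, along the tool's axes at that moment; what a row does not reach only later rows make up. A row lasts 1/12 s, in which the tool goes at most 41.7 mm and 7.16 degrees, less where a joint would pass 70% of its speed; a pose out of reach is approached as far as the arm can. No shift or turn number may pass 1 either way. A call with a gripper value outside its range is refused whole. The fingers move at their own pace and stop on an object; "newtons" is the grip in N (left out, the last holds). Time passes only in rows, so rows that repeat a pose let the fingers close, or fill a call up. It gives the time, the measured TCP pose, the force, the opening and the grip force at its end, in the units of the state.
- bot.state(): the state, without advancing time (a new reading comes with each control period).
- bot.grab_frame(name): name is "side" or "top" or "wrist"; returns a dict with "image" (400x640x3 uint8, blue, green, red), "camera_matrix" (3x3 intrinsics, pixels), "distortion" ([k1, k2, p1, p2, k3] as OpenCV has them; the pictures are not rectified), "world_to_cam" (4x4, takes a point from world to camera coordinates). Camera axes: x right, y up, looking along -z (the intrinsics and any distortion apply to the point x, -y, -z); pixel columns grow to the right and rows downward; lengths in m; the calibration is good to about 2 mm. A picture is of the moment at which its call begins. There is no depth.
- bot.sign_off(): hands the job in; it is judged then, once.
Trained networks look in the newest picture that a camera, given by its name, has taken for a name from the list of things; names that differ only in an ending like _2 or _b are one class to them, and where a whole thing is asked for, a point or a joint stands for the part that bears it (a point fixed in the world has none). Each returns a list of dicts, best first, with "confidence" (0 to 1); they miss things now and then, are a little off and sometimes report something else, mostly with a low value. They report only what shows in the picture. A call takes as long as a camera call.
- bot.cut_out(camera, query): "pixels" (400x640 bool, what is visible of it) and "rect" ([left, top, width, height] in pixels, round what is visible of it).
- bot.spot_point(camera, query): "xy" ([column, row] in pixels: a listed point, or the origin of a listed thing).
The state is a dict: "t": time; "qpos": joint angles; "dq": joint speeds; "joint_torque": joint torques, N m; "eef_pos": TCP position; "tcp_rot": TCP orientation; "ft_force": force on the tool from outside, world axes, zero at the start; "wrist_torque": the same for the moment, N m; "finger_gap": finger opening in m; "finger_force": force on a finger pad.
Only numpy, scipy, OpenCV 4.12 (cv2) and the standard library are available. Lean on these libraries where they do the work, as an engineer would, in place of code of your own. Each camera call takes 0.05 s, during which the arm holds its last target. There are 200 camera calls.

## Working session

There is one attempt and no reset: what is moved stays moved. The work goes in short steps, Python scripts to look and compute and a tool call to move; the robot and the scene stay as the last step left them, time stands still between calls to the robot, and variables do not carry over. Pictures are saved under pics/ and viewed, at most 12 in all, crops included, and the job is handed in when it is done.

Besides the shell and the picture viewer there is one more tool, called after "Call:" as name(argument=value, ...), one argument or row to a line, values as JSON. step_arm: Moves the arm, as the interface text tells. Its arguments: {"type":"object","properties":{"series":{"type":"array","items":{"type":"array"}},"newtons":{"type":"number"}},"required":["series"]}

```bash
mkdir -p pics
cat > h.py <<'E'
import numpy as np, cv2
from scipy.spatial.transform import Rotation as R
from workcell import bot
def ray(f,uv):
    p=cv2.undistortPoints(np.array([[uv]],float),f["camera_matrix"],np.array(f["distortion"]))[0,0]
    T=np.array(f["world_to_cam"]);d=T[:3,:3].T@np.array([p[0],-p[1],-1.]);c=-T[:3,:3].T@T[:3,3]
    return c,d/np.linalg.norm(d)
def atz(f,uv,z):
    c,d=ray(f,uv);return c+d*(z-c[2])/d[2]
def proj(f,P):
    T=np.array(f["world_to_cam"]);q=(T[:3,:3]@np.atleast_2d(P).T).T+T[:3,3]
    q=q*[1,-1,-1];return cv2.projectPoints(q,np.zeros(3),np.zeros(3),f["camera_matrix"],np.array(f["distortion"]))[0][:,0]
def tri(fs,uvs):
    A=np.zeros((3,3));b=np.zeros(3)
    for f,u in zip(fs,uvs):
        c,d=ray(f,u);M=np.eye(3)-np.outer(d,d);A+=M;b+=M@c
    return np.linalg.solve(A,b)
E
python3 - <<'E'
from h import *
s=bot.state();print(s["eef_pos"],s["tcp_rot"],s["finger_gap"])
print(np.round(R.from_rotvec(s["tcp_rot"]).as_matrix(),3))
for n in("side","top"):
    f=bot.grab_frame(n);cv2.imwrite(f"pics/{n}0.png",f["image"])
    T=np.array(f["world_to_cam"]);print(n,-T[:3,:3].T@T[:3,3])
    for q,z in dict(gauge=0,gauge_grip=.128,crown=.1,vice=0,stud=.062,offcut=.062,parallel=.062,wood_tray=0,steel_tray=0,glue=0,facade=0,pencil=0,pointer_tip=0.03,index_tip=0.03).items():
        r=bot.spot_point(n,q)
        print(n,q,[(np.round(x["xy"]).tolist(),round(x["confidence"],2),atz(f,x["xy"],z).round(3).tolist()) for x in r[:2]])
E
```

```text
[ 0.26347887 -0.53878479  0.24915808] [-3.05886747e+00 -7.07877631e-01  5.49386886e-04] 0.08519614636881699
[[ 0.898  0.439 -0.001]
 [ 0.439 -0.898  0.002]
 [ 0.    -0.002 -1.   ]]
side [0.34856052 0.87904542 0.72477205]
side gauge [([297.0, 335.0], 0.72, [0.527, 0.296, 0.0])]
side gauge_grip [([300.0, 290.0], 0.92, [0.518, 0.299, 0.128]), ([322.0, 241.0], 0.39, [0.509, 0.149, 0.128])]
side crown [([320.0, 213.0], 0.94, [0.544, 0.007, 0.1]), ([379.0, 315.0], 0.48, [0.369, 0.3, 0.1])]
side vice [([323.0, 242.0], 0.64, [0.539, -0.006, 0.0])]
side stud [([322.0, 236.0], 0.85, [0.53, 0.048, 0.062])]
side offcut [([331.0, 242.0], 0.9, [0.505, 0.067, 0.062]), ([299.0, 336.0], 0.48, [0.506, 0.349, 0.062])]
side parallel [([310.0, 210.0], 0.79, [0.586, -0.052, 0.062])]
side wood_tray [([323.0, 182.0], 0.61, [0.604, -0.297, 0.0])]
side steel_tray [([380.0, 192.0], 0.63, [0.425, -0.278, 0.0]), ([320.0, 236.0], 0.37, [0.552, -0.027, 0.0])]
side glue [([225.0, 270.0], 0.56, [0.745, 0.148, 0.0])]
side facade [([383.0, 314.0], 0.79, [0.364, 0.205, -0.0])]
side pencil []
side pointer_tip []
side in
[... 261 characters left out ...]
1]), ([218.0, 157.0], 0.21, [0.669, 0.27, 0.1])]
top vice [([321.0, 214.0], 0.97, [0.544, 0.013, 0.0])]
top stud [([322.0, 214.0], 0.8, [0.534, 0.009, 0.062])]
top offcut [([302.0, 222.0], 0.86, [0.515, 0.061, 0.062])]
top parallel [([346.0, 196.0], 0.55, [0.581, -0.05, 0.062]), ([246.0, 282.0], 0.15, [0.365, 0.196, 0.062])]
top wood_tray [([435.0, 191.0], 0.79, [0.609, -0.295, 0.0]), ([302.0, 222.0], 0.66, [0.521, 0.063, 0.0])]
top steel_tray []
top glue [([266.0, 145.0], 0.74, [0.733, 0.166, 0.0])]
top facade [([246.0, 280.0], 0.88, [0.368, 0.206, 0.0])]
top pencil [([218.0, 159.0], 0.73, [0.692, 0.294, 0.0]), ([214.0, 221.0], 0.58, [0.521, 0.298, 0.0])]
top pointer_tip []
top index_tip []
```

View pics/top0.png

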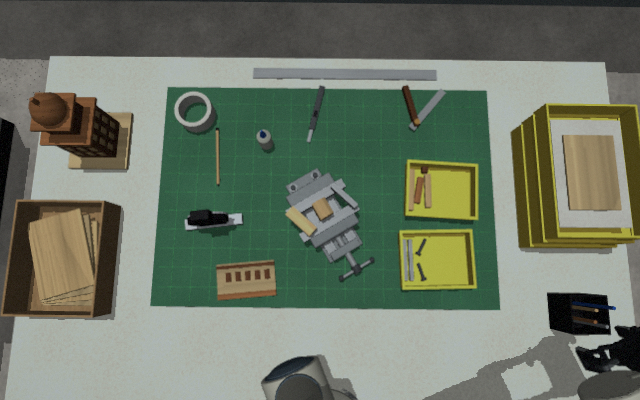

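View pics/side0.png

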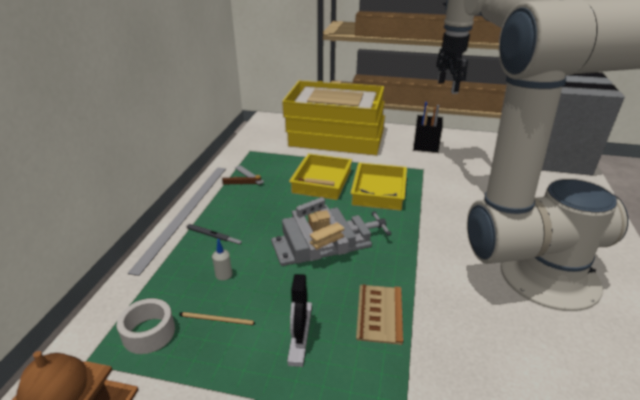

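The top view shows the vice at about (321,214), with the offcut to its lower left (300,221) and the bar to its upper right (345,197). The wood tray is at (441,190), the steel tray at (437,260) and the gauge at (213,219). The side view agrees, so I'm moving above the vice for a wrist look.

Careful with the scale: shifts go in shares of 80 cm and turns go in shares of 60 degrees. That gives: 25 cm / 80 = 0.3125, 22 cm / 80 = 0.275.

Call:
step_arm(
  series=[
    [-1, [0.05, -0.0375, -0.0125], [0, 0, 0]],
    [-1, [0.0875, -0.0663, -0.025], [0, 0, 0]],
    [-1, [0.125, -0.095, -0.0375], [0, 0, 0]],
    [-1, [0.1625, -0.1238, -0.05], [0, 0, 0]],
    [-1, [0.2, -0.1513, -0.0625], [0, 0, 0]],
    [-1, [0.2375, -0.1788, -0.075], [0, 0, 0]],
    [-1, [0.275, -0.2063, -0.0875], [0, 0, 0]],
    [-1, [0.3125, -0.235, -0.1], [0, 0, 0]],
  ],
)

```text
t: 2.17
eef_pos: [0.406, -0.2586, 0.331]
tcp_rot: [3.06, 0.708, 0.001]
ft_force: [1.2, -0.9, 0.1]
finger_gap: 0.0855
finger_force: 0.0
```

In the tool's units: 23 cm / 80 = 0.2875, 21 cm / 80 = 0.2625.

Call:
step_arm(
  series=[
    [-1, [0.0375, -0.0288, 0], [0, 0, 0]],
    [-1, [0.075, -0.0563, 0], [0, 0, 0]],
    [-1, [0.1125, -0.085, 0], [0, 0, 0]],
    [-1, [0.15, -0.1125, 0], [0, 0, 0]],
    [-1, [0.1875, -0.1413, 0], [0, 0, 0]],
    [-1, [0.225, -0.1688, 0], [0, 0, 0]],
    [-1, [0.2625, -0.1975, 0], [0, 0, 0]],
    [-1, [0.2875, -0.2188, 0], [0, 0, 0]],
  ],
)

```text
t: 2.83
eef_pos: [0.5362, 0.0009, 0.33]
tcp_rot: [-3.059, -0.711, -0.0]
ft_force: [0.4, -1.6, -1.2]
finger_gap: 0.0857
finger_force: 0.0
```

```bash
cat > look.py <<'E'
from h import *
import sys
def look(n,qs,save=None):
    f=bot.grab_frame(n)
    if save: cv2.imwrite(f"pics/{save}.png",f["image"])
    for q,z in qs.items():
        r=bot.spot_point(n,q)
        print(n,q,[(np.round(x["xy"],1).tolist(),round(x["confidence"],2),atz(f,x["xy"],z).round(4).tolist()) for x in r[:2]])
        if q in("offcut","parallel","stud","wood_tray","steel_tray","gauge"):
            m=bot.cut_out(n,q)
            for k in m[:1]:
                c=max(cv2.findContours(k["pixels"].astype(np.uint8),0,1)[0],key=cv2.contourArea)
                b=cv2.boxPoints(cv2.minAreaRect(c));print("   box",round(k["confidence"],2),b.round().tolist())
    return f
def st():
    s=bot.state();print(round(s["t"],2),s["eef_pos"].round(4) if hasattr(s["eef_pos"],"round") else s["eef_pos"],np.round(R.from_rotvec(s["tcp_rot"]).as_matrix()[:,:2].T,3).tolist(),s["finger_gap"],s["finger_force"],s["ft_force"])
E
python3 - <<'E'
from look import *
st()
look("wrist",dict(crown=.1,vice=0,stud=.062,offcut=.062,parallel=.062,wood_tray=0,steel_tray=0,gauge_grip=.128),"w1")
E
```

```text
2.83 [0.5362 0.0009 0.33  ] [[0.898, 0.441, 0.0], [0.441, -0.898, -0.001]] 0.08567830358394711 0.0 [ 0.39618793 -1.5701463  -1.21332018]
wrist crown [([314.6, 154.4], 0.56, [0.5482, 0.0109, 0.1])]
wrist vice [([115.2, 63.5], 0.17, [0.5238, 0.3027, 0.0])]
wrist stud [([315.3, 146.3], 0.63, [0.5512, 0.0118, 0.062])]
   box 0.8 [[297.0, 135.0], [328.0, 132.0], [332.0, 175.0], [301.0, 178.0]]
wrist offcut [([268.9, 153.4], 0.61, [0.517, 0.0608, 0.062])]
   box 0.55 [[238.0, 133.0], [263.0, 121.0], [292.0, 183.0], [267.0, 195.0]]
wrist parallel [([364.3, 145.4], 0.84, [0.5795, -0.0432, 0.062]), ([41.9, 61.4], 0.19, [0.5, 0.3474, 0.062])]
   box 0.6 [[348.0, 117.0], [361.0, 112.0], [384.0, 178.0], [371.0, 183.0]]
wrist wood_tray [([511.8, 198.6], 0.76, [0.6043, -0.303, 0.0])]
   box 0.83 [[435.0, 212.0], [497.0, 117.0], [612.0, 192.0], [550.0, 287.0]]
wrist steel_tray [([439.6, 283.3], 0.59, [0.4252, -0.2864, 0.0]), ([514.6, 197.9], 0.18, [0.6072, -0.3063, 0.0])]
   box 0.89 [[366.0, 309.0], [407.0, 222.0], [525.0, 277.0], [484.0, 364.0]]
wrist gauge_grip [([39.9, 59.8], 0.93, [0.5192, 0.2972, 0.128]), ([269.2, 155.8], 0.68, [0.5305, 0.0556, 0.128])]
```

View pics/w1.png

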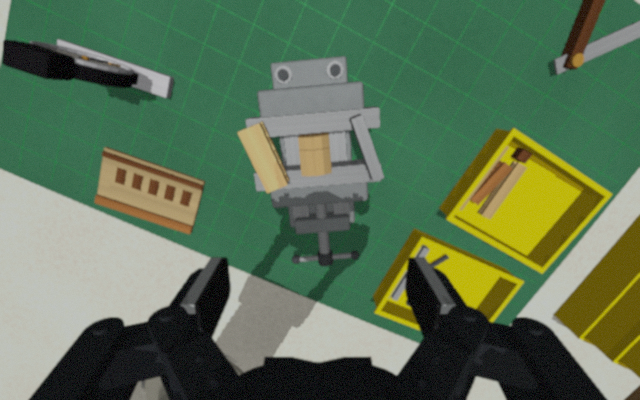

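The wrist view shows the offcut (265,158) and the bar (366,147) both skewed relative to the jaws, and the stud at (314,155). I'll fit box models to the masks to get their poses.

```bash
cat > fit.py <<'E'
from look import *
from scipy.optimize import minimize
def box(cx,cy,z0,hx,hy,h): return np.array([[cx+a*hx,cy+b*hy,z0+c*h] for a in(-1,1) for b in(-1,1) for c in(0,1)])
def hullpose(P,p,z): 
    c,s=np.cos(p[2]),np.sin(p[2]);return np.c_[p[0]+c*P[:,0]-s*P[:,1],p[1]+s*P[:,0]+c*P[:,1],P[:,2]+z]
def fit(parts,z,p0,views):
    def cost(p):
        J=0
        for f,m in views:
            S=4;x,y,w,h=cv2.boundingRect(m);x-=10;y-=10;w+=20;h+=20
            r=np.zeros((h*S,w*S),np.uint8)
            for P in parts:
                uv=(proj(f,hullpose(P,p,z))-[x,y]+.5)*S
                cv2.fillConvexPoly(r,cv2.convexHull(uv.round().astype(np.int32)),1)
            mm=np.zeros((h,w),np.uint8);sub=m[max(y,0):y+h,max(x,0):x+w];mm[max(-y,0):max(-y,0)+sub.shape[0],max(-x,0):max(-x,0)+sub.shape[1]]=sub
            mm=cv2.resize(mm,None,fx=S,fy=S,interpolation=cv2.INTER_LINEAR) if 0 else cv2.resize(mm,None,fx=S,fy=S,interpolation=0)
            J+=1-(r&mm).sum()/max(1,(r|mm).sum())
        return J/len(views)
    best=None
    for a in p0[2]:
        q=minimize(cost,[p0[0],p0[1],a],method="Nelder-Mead",options=dict(initial_simplex=[[p0[0],p0[1],a],[p0[0]+.01,p0[1],a],[p0[0],p0[1]+.01,a],[p0[0],p0[1],a+.2]],xatol=1e-4,fatol=1e-4))
        if best is None or q.fun<best.fun: best=q
    return best.x.round(4),round(best.fun,3)
def views(q,cams):
    o=[]
    for n in cams:
        f=bot.grab_frame(n);r=bot.cut_out(n,q)
        if r and r[0]["confidence"]>.5:o.append((f,r[0]["pixels"].astype(np.uint8)))
    return o
OFF=[box(0,0,0,.04,.014,.028)];PAR=[box(0,0,0,.04,.007,.026)];TRAY=[box(0,0,0,.07,.09,.042)]
th=np.linspace(0,2*np.pi,17)[:-1]
disc=np.array([[x,.05*np.cos(t),.066+.05*np.sin(t)] for x in(-.010,.010) for t in th])
GA=[box(0,0,0,.014,.075,.014),disc,box(0,0,.110,.012,.022,.036)]
STUD=[box(0,0,.0,.0225,.018,.030)]
E
python3 - <<'E'
from fit import *
for n,P,z,p0 in(("offcut",OFF,.062,(.517,.061,[.2,.5,.8])),("parallel",PAR,.062,(.58,-.045,[.2,.5,.8])),("stud",STUD,.062,(.548,.008,[.45])),("wood_tray",TRAY,0,(.605,-.3,[0])),("steel_tray",TRAY,0,(.43,-.285,[0]))):
    for c in(["wrist"],["top"],["wrist","top"]):
        v=views(n,c)
        if v: print(n,c,fit(P,z,p0,v))
for c in(["side"],["top"],["side","top"]): print("gauge",c,fit(GA,0,(.524,.3,[0.1,.4]),views("gauge",c)))
f=bot.grab_frame("wrist")
for a,b,z in(((246,123),(380,109),.062),((282,200),(367,193),.04),((258,95),(362,83),.03)):
    d=atz(f,b,z)-atz(f,a,z);print("jaw yaw",np.arctan2(d[0],-d[1]))
E
```

```text
offcut ['wrist'] (array([0.514 , 0.0636, 0.8399]), np.float64(0.036))
offcut ['top'] (array([0.5144, 0.062 , 0.8597]), np.float64(0.391))
offcut ['wrist', 'top'] (array([0.5052, 0.0526, 0.7979]), np.float64(0.731))
parallel ['wrist'] (array([ 0.5797, -0.0433,  0.8371]), np.float64(0.054))
parallel ['wrist', 'top'] (array([ 0.58 , -0.045,  0.2  ]), np.float64(1.0))
stud ['wrist'] (array([0.5451, 0.0098, 0.542 ]), np.float64(0.048))
stud ['top'] (array([0.5427, 0.0097, 0.6351]), np.float64(0.327))
stud ['wrist', 'top'] (array([0.545 , 0.0093, 0.5493]), np.float64(0.04))
wood_tray ['wrist'] (array([ 0.609 , -0.3017, -0.0369]), np.float64(0.07))
wood_tray ['top'] (array([ 0.6067, -0.3034, -0.0506]), np.float64(0.034))
wood_tray ['wrist', 'top'] (array([ 0.6077, -0.3021, -0.063 ]), np.float64(0.052))
steel_tray ['wrist'] (array([ 0.4271, -0.2835,  0.0299]), np.float64(0.415))
steel_tray ['top'] (array([ 0.4264, -0.2841,  0.0241]), np.float64(0.036))
steel_tray ['wrist', 'top'] (array([ 0.4277, -0.2835,  0.032 ]), np.float64(0.223))
gauge ['side'] (array([0.5203, 0.2949, 0.1241]), np.float64(0.046))
gauge ['top'] (array([0.5191, 0.2958, 0.1291]), np.float64(0.043))
gauge ['side', 'top'] (array([0.5199, 0.2961, 0.121 ]), np.float64(0.063))
jaw yaw 0.555904656453246
jaw yaw 0.5413652258068817
jaw yaw 0.5635420046508023
```

```bash
cat > go.py <<'E'
from look import *
def go(x,y,z,yaw,roll=0.,off=(0,0,0),cur=None):
    """tool x at yaw, pointing down; delta from current pose (or from cur) in tool cm/deg"""
    s=bot.state()
    p,M=cur if cur else (np.array(s["eef_pos"]),R.from_rotvec(s["tcp_rot"]))
    T=R.from_euler("z",yaw)*R.from_euler("x",np.pi)
    t=np.array([x,y,z])
    print("shift",((M.inv().apply(t-p))*100).round(2),"turn",np.degrees((M.inv()*T).as_rotvec()).round(1))
    return t,T
E
python3 - <<'E'
from go import *
c=go(.514,.063,.15,.84);c=go(.514,.063,.085,.84,cur=c);c=go(.514,.063,.17,.84,cur=c)
c=go(.606,-.337,.17,-.05,cur=c);c=go(.606,-.337,.030,-.05,cur=c)
E
```

```text
shift [ 0.94 -6.78 18.03] turn [  0.   -0.  -22.1]
shift [ 0.  -0.   6.5] turn [0. 0. 0.]
shift [ 0.   0.  -8.5] turn [0. 0. 0.]
shift [-23.65  33.55   0.  ] turn [ 0. -0. 51.]
shift [-0. -0. 14.] turn [0. 0. 0.]
```

In the tool's units: 18 cm / 80 = 0.225, 17 cm / 80 = 0.2125, -22 degrees / 60 = -0.3667.

Call:
step_arm(
  series=[
    [-0.1, [0.0025, -0.0188, 0.05], [0, 0, -0.1]],
    [-0.1, [0.005, -0.0375, 0.1], [0, 0, -0.2]],
    [-0.1, [0.0075, -0.0563, 0.1438], [0, 0, -0.3]],
    [-0.1, [0.01, -0.075, 0.1875], [0, 0, -0.3667]],
    [-0.1, [0.0113, -0.085, 0.2125], [0, 0, -0.3667]],
    [-0.1, [0.0113, -0.085, 0.225], [0, 0, -0.3667]],
    [-0.1, [0.0113, -0.085, 0.225], [0, 0, -0.3667]],
    [-0.1, [0.0113, -0.085, 0.225], [0, 0, -0.3667]],
  ],
  newtons=30,
)

```text
t: 6.65
eef_pos: [0.514, 0.0626, 0.1513]
tcp_rot: [2.869, 1.278, 0.001]
ft_force: [0.6, -0.4, 0.5]
finger_gap: 0.047
finger_force: 0.0
```

Run:
```python
from fit import *
from go import go
st();bot.grab_frame("wrist")
for n,P,p0 in(("offcut",OFF,(.514,.0635,[.84])),("parallel",PAR,(.58,-.0435,[.84])),("stud",STUD,(.545,.0095,[.55]))):
    v=views(n,["wrist"])
    if v: print(n,fit(P,.062,p0,v))
go(.514,.063,.085,.84)
```

```text
6.65 [0.514  0.0626 0.1513] [[0.669, 0.744, 0.0], [0.744, -0.669, 0.001]] 0.0470340062027168 0.0 [ 0.60002439 -0.36989414  0.45075739]
offcut (array([0.5144, 0.0629, 0.8487]), np.float64(0.027))
parallel (array([ 0.58  , -0.0441,  0.8533]), np.float64(0.097))
stud (array([0.5459, 0.0111, 0.62  ]), np.float64(0.289))
shift [ 0.01 -0.04  6.64] turn [ 0.1 -0.1 -0.1]
```

In the tool's units: 6.6 cm / 80 = 0.0825, 5 cm / 80 = 0.0625.

Call:
step_arm(
  series=[
    [-0.1, [0, 0, 0.0313], [0, 0, 0]],
    [-0.1, [0, 0, 0.0625], [0, 0, 0]],
    [-0.1, [0, 0, 0.0825], [0, 0, 0]],
    [-0.1, [0, 0, 0.0825], [0, 0, 0]],
    [0.8, [0, 0, 0.0825], [0, 0, 0]],
    [0.8, [0, 0, 0.0825], [0, 0, 0]],
    [0.8, [0, 0, 0.0825], [0, 0, 0]],
    [0.8, [0, 0, 0.0825], [0, 0, 0]],
  ],
)

```text
t: 7.67
eef_pos: [0.5144, 0.063, 0.086]
tcp_rot: [2.868, 1.279, 0.004]
ft_force: [0.2, -0.4, -1.2]
finger_gap: 0.0274
finger_force: 32.1
```

In the tool's units: 16.8 cm / 80 = 0.21, 13.5 cm / 80 = 0.1688, 30 degrees / 60 = 0.5.

Call:
step_arm(
  series=[
    [0.8, [0, 0, -0.0375], [0, 0, 0]],
    [0.8, [0, 0, -0.075], [0, 0, 0]],
    [0.8, [0, 0, -0.1063], [0, 0, 0]],
    [0.8, [-0.0313, 0.0375, -0.1063], [0, 0, 0.0833]],
    [0.8, [-0.0563, 0.0813, -0.1063], [0, 0, 0.1833]],
    [0.8, [-0.0875, 0.125, -0.1063], [0, 0, 0.3]],
    [0.8, [-0.1188, 0.1688, -0.1063], [0, 0, 0.4]],
    [0.8, [-0.1475, 0.21, -0.1063], [0, 0, 0.5]],
  ],
)

```text
t: 8.33
eef_pos: [0.5598, -0.1378, 0.1706]
tcp_rot: [3.103, 0.486, 0.003]
ft_force: [1.8, 0.8, 0.0]
finger_gap: 0.0273
finger_force: 32.2
```

Run:
```python
from go import *
st();c=go(.606,-.337,.15,-.05);go(.606,-.337,.030,-.05,cur=c)
```

```text
8.33 [ 0.5598 -0.1378  0.1706] [[0.952, 0.305, 0.002], [0.305, -0.952, 0.001]] 0.02728522975541157 32.18960277736187 [1.76593541 0.76500857 0.03912202]
shift [-1.69 20.38  2.08] turn [ 0.1 -0.1 20.7]
shift [-0. -0. 12.] turn [0. 0. 0.]
```

In the tool's units: 20.4 cm / 80 = 0.255, 18 cm / 80 = 0.225, 20.5 degrees / 60 = 0.3417.

Call:
step_arm(
  series=[
    [0.8, [-0.0038, 0.0438, 0.0063], [0, 0, 0.0833]],
    [0.8, [-0.0075, 0.0875, 0.0125], [0, 0, 0.1667]],
    [0.8, [-0.0113, 0.1338, 0.0188], [0, 0, 0.25]],
    [0.8, [-0.015, 0.1813, 0.025], [0, 0, 0.3333]],
    [0.8, [-0.0188, 0.225, 0.0313], [0, 0, 0.3417]],
    [0.8, [-0.0213, 0.255, 0.0438], [0, 0, 0.3417]],
    [0.8, [-0.0213, 0.255, 0.0813], [0, 0, 0.3417]],
    [0.8, [-0.0213, 0.255, 0.1188], [0, 0, 0.3417]],
  ],
)

```text
t: 9.0
eef_pos: [0.6075, -0.338, 0.076]
tcp_rot: [3.138, -0.071, 0.007]
ft_force: [-0.0, -0.0, -0.7]
finger_gap: 0.0272
finger_force: 32.2
```

Run:
```python
from go import *
st();c=go(.606,-.337,.029,-.05);c=go(.606,-.337,.17,-.05,cur=c);c=go(.58,-.0437,.17,.84,cur=c);go(.58,-.0437,.084,.84,cur=c)
```

```text
9.0 [ 0.6075 -0.338   0.076 ] [[0.999, -0.045, 0.005], [-0.045, -0.999, 0.003]] 0.027190191432360473 32.17123679816723 [-0.02552015 -0.02237557 -0.70202341]
shift [-0.18 -0.1   4.7 ] turn [ 0.2 -0.3  0.3]
shift [  0.    0.  -14.1] turn [0. 0. 0.]
shift [ -4.06 -29.16  -0.  ] turn [  0.   0. -51.]
shift [ 0.  -0.   8.6] turn [0. 0. 0.]
```

In the tool's units: 4.6 cm / 80 = 0.0575, 3.6 cm / 80 = 0.045.

Call:
step_arm(
  series=[
    [0.8, [0, 0, 0.0313], [0, 0, 0]],
    [0.8, [0, 0, 0.0575], [0, 0, 0]],
    [0.8, [0, 0, 0.0575], [0, 0, 0]],
    [0.8, [0, 0, 0.0575], [0, 0, 0]],
    [-0.1, [0, 0, 0.0575], [0, 0, 0]],
    [-0.1, [0, 0, 0.0575], [0, 0, 0]],
    [-0.1, [0, 0, 0.045], [0, 0, 0]],
    [-0.1, [0, 0, 0.0063], [0, 0, 0]],
  ],
)

```text
t: 9.67
eef_pos: [0.6039, -0.3335, 0.064]
tcp_rot: [-3.136, 0.067, 0.014]
ft_force: [-0.5, -0.2, -2.2]
finger_gap: 0.0471
finger_force: 0.0
```

In the tool's units: -23.5 cm / 80 = -0.2938, -19.5 cm / 80 = -0.2438, -40 degrees / 60 = -0.6667.

Call:
step_arm(
  series=[
    [-0.1, [0, 0, -0.05], [0, 0, 0]],
    [-0.1, [0, 0, -0.1], [0, 0, 0]],
    [-0.1, [-0.0063, -0.0438, -0.125], [0, 0, -0.1]],
    [-0.1, [-0.0125, -0.0938, -0.125], [0, 0, -0.2]],
    [-0.1, [-0.0188, -0.1438, -0.125], [0, 0, -0.3167]],
    [-0.1, [-0.0263, -0.1938, -0.125], [0, 0, -0.4333]],
    [-0.1, [-0.0338, -0.2438, -0.125], [0, 0, -0.55]],
    [-0.1, [-0.04, -0.2938, -0.125], [0, 0, -0.6667]],
  ],
)

```text
t: 10.33
eef_pos: [0.584, -0.0972, 0.1708]
tcp_rot: [2.971, 1.019, 0.002]
ft_force: [0.9, 0.7, 0.5]
finger_gap: 0.047
finger_force: 0.0
```

Run:
```python
from fit import *
from go import go
st()
v=views("offcut",["top"]);print(v and fit(OFF,.004,(.606,-.337,[0]),v))
go(.58,-.0437,.15,.84)
```

```text
10.33 [ 0.584  -0.0972  0.1708] [[0.789, 0.614, 0.001], [0.614, -0.789, 0.001]] 0.047040342765661665 0.0 [0.9133086  0.66465352 0.53429108]
(array([ 0.607 , -0.3337, -0.0666]), np.float64(0.129))
shift [ 2.71 -4.18  2.13] turn [  0.   -0.2 -10. ]
```

Offcut is in its tray. Next, the bar.

In the tool's units: -4.2 cm / 80 = -0.0525, 2.7 cm / 80 = 0.0338, -10 degrees / 60 = -0.1667.

Call:
step_arm(
  series=[
    [-0.1, [0.0163, -0.025, 0.0125], [0, 0, -0.0833]],
    [-0.1, [0.0338, -0.0525, 0.025], [0, 0, -0.1667]],
    [-0.1, [0.0338, -0.0525, 0.025], [0, 0, -0.1667]],
    [-0.1, [0.0338, -0.0525, 0.025], [0, 0, -0.1667]],
    [-0.1, [0.0338, -0.0525, 0.025], [0, 0, -0.1667]],
    [-0.1, [0.0338, -0.0525, 0.025], [0, 0, -0.1667]],
    [-0.1, [0.0338, -0.0525, 0.025], [0, 0, -0.1667]],
    [-0.1, [0.0338, -0.0525, 0.025], [0, 0, -0.1667]],
  ],
  newtons=60,
)

```text
t: 11.1
eef_pos: [0.5805, -0.0501, 0.1498]
tcp_rot: [2.876, 1.264, 0.001]
ft_force: [0.1, -0.0, -0.4]
finger_gap: 0.0469
finger_force: 0.0
```

Run:
```python
from fit import *
from go import go
st();v=views("parallel",["wrist"]);print(v and fit(PAR,.062,(.58,-.0437,[.84]),v))
cv2.imwrite("pics/w2.png",bot.grab_frame("wrist")["image"])
go(.58,-.0437,.084,.84)
```

```text
11.1 [ 0.5805 -0.0501  0.1498] [[0.676, 0.737, 0.0], [0.737, -0.676, 0.001]] 0.04687612928725974 0.0 [ 0.05094753 -0.04347437 -0.36722327]
(array([ 0.579 , -0.0436,  0.8332]), np.float64(0.046))
shift [ 0.42 -0.43  6.54] turn [ 0.  -0.  -0.6]
```

View pics/w2.png

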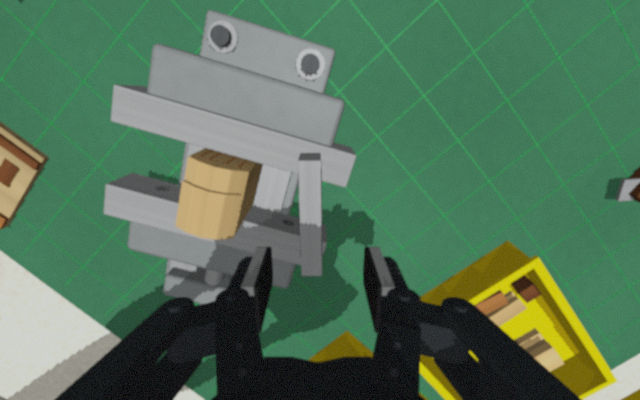

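The wrist view shows the bar at (311,215) between the fingers, slightly left of centre, with the stud at (218,195) clear of the fingers. I'll correct the offset and grip.

In the tool's units: 6.4 cm / 80 = 0.08, 4 cm / 80 = 0.05.

Call:
step_arm(
  series=[
    [-0.1, [0.0038, -0.005, 0.0125], [0, 0, 0]],
    [-0.1, [0.0038, -0.005, 0.05], [0, 0, 0]],
    [-0.1, [0.0038, -0.005, 0.08], [0, 0, 0]],
    [-0.1, [0.0038, -0.005, 0.08], [0, 0, 0]],
    [0.9, [0.0038, -0.005, 0.08], [0, 0, 0]],
    [0.9, [0.0038, -0.005, 0.08], [0, 0, 0]],
    [0.9, [0.0038, -0.005, 0.08], [0, 0, 0]],
    [0.9, [0.0038, -0.005, 0.08], [0, 0, 0]],
  ],
)

```text
t: 11.92
eef_pos: [0.5804, -0.0444, 0.0876]
tcp_rot: [2.873, 1.266, 0.005]
ft_force: [-0.9, 0.4, 2.4]
finger_gap: 0.0125
finger_force: 60.5
```

In the tool's units: -8.5 cm / 80 = -0.1063, -8 cm / 80 = -0.1.

Call:
step_arm(
  series=[
    [0.9, [0, 0, -0.025], [0, 0, 0]],
    [0.9, [0, 0, -0.05], [0, 0, 0]],
    [0.9, [0, 0, -0.075], [0, 0, 0]],
    [0.9, [0, 0, -0.1], [0, 0, 0]],
    [0.9, [0, 0, -0.1063], [0, 0, 0]],
    [0.9, [0, 0, -0.1063], [0, 0, 0]],
    [0.9, [0, 0, -0.1063], [0, 0, 0]],
    [0.9, [0, 0, -0.1063], [0, 0, 0]],
  ],
)

```text
t: 12.58
eef_pos: [0.5787, -0.0442, 0.1685]
tcp_rot: [-2.874, -1.266, 0.003]
ft_force: [-0.0, 0.4, -2.9]
finger_gap: 0.0128
finger_force: 59.9
```

Run:
```python
from go import *
st();c=go(.4285,-.3185,.16,.03);go(.4285,-.3185,.030,.03,cur=c)
```

```text
12.58 [ 0.5787 -0.0442  0.1685] [[0.675, 0.738, -0.001], [0.738, -0.675, -0.002]] 0.012784287626967988 59.87174391746521 [-0.04481408  0.40767459 -2.89464738]
shift [-30.38   7.43   0.87] turn [-0.1  0.1 45.8]
shift [ 0. -0. 13.] turn [0. 0. 0.]
```

In the tool's units: -30.3 cm / 80 = -0.3788, -27 cm / 80 = -0.3375, 46 degrees / 60 = 0.7667.

Call:
step_arm(
  series=[
    [0.9, [-0.0438, 0.0113, 0], [0, 0, 0.1]],
    [0.9, [-0.0875, 0.0225, 0], [0, 0, 0.2]],
    [0.9, [-0.1375, 0.0338, 0], [0, 0, 0.3]],
    [0.9, [-0.1875, 0.045, 0], [0, 0, 0.4]],
    [0.9, [-0.2375, 0.0575, 0], [0, 0, 0.5]],
    [0.9, [-0.2875, 0.07, 0], [0, 0, 0.6]],
    [0.9, [-0.3375, 0.0825, 0], [0, 0, 0.7]],
    [0.9, [-0.3788, 0.0925, 0.0125], [0, 0, 0.7667]],
  ],
)

```text
t: 13.25
eef_pos: [0.428, -0.3202, 0.1606]
tcp_rot: [3.14, 0.033, 0.001]
ft_force: [-0.2, -0.5, -1.6]
finger_gap: 0.0127
finger_force: 59.9
```

Call:
step_arm(
  series=[
    [0.9, [0, 0, 0.025], [0, 0, 0]],
    [0.9, [0, 0, 0.05], [0, 0, 0]],
    [0.9, [0, 0, 0.075], [0, 0, 0]],
    [0.9, [0, 0, 0.0875], [0, 0, 0]],
    [0.9, [0, 0, 0.0875], [0, 0, 0]],
    [0.9, [0, 0, 0.0875], [0, 0, 0]],
    [0.9, [0, 0, 0.0875], [0, 0, 0]],
    [0.9, [0, 0, 0.0875], [0, 0, 0]],
  ],
)

```text
t: 13.92
eef_pos: [0.4303, -0.3182, 0.0919]
tcp_rot: [3.14, 0.043, 0.003]
ft_force: [0.4, 0.1, -2.4]
finger_gap: 0.013
finger_force: 59.9
```

Run:
```python
from go import *
st();go(.4285,-.3185,.033,.03)
```

```text
13.92 [ 0.4303 -0.3182  0.0919] [[1.0, 0.028, 0.002], [0.028, -1.0, 0.002]] 0.013026485378424608 59.89480197429657 [ 0.39222629  0.10747755 -2.42840881]
shift [-0.19  0.02  5.89] turn [ 0.1 -0.1 -0.1]
```

In the tool's units: 5.8 cm / 80 = 0.0725, 3 cm / 80 = 0.0375.

Call:
step_arm(
  series=[
    [0.9, [0, 0, 0.0375], [0, 0, 0]],
    [0.9, [0, 0, 0.0725], [0, 0, 0]],
    [0.9, [0, 0, 0.0725], [0, 0, 0]],
    [0.9, [0, 0, 0.0725], [0, 0, 0]],
    [0.1, [0, 0, 0.0725], [0, 0, 0]],
    [0.1, [0, 0, 0.0725], [0, 0, 0]],
    [0.1, [0, 0, 0.0725], [0, 0, 0]],
    [0.1, [0, 0, 0.0375], [0, 0, 0]],
  ],
)

```text
t: 14.58
eef_pos: [0.4273, -0.316, 0.0559]
tcp_rot: [-3.136, -0.043, 0.01]
ft_force: [-1.7, 0.5, -0.6]
finger_gap: 0.0382
finger_force: 0.0
```

In the tool's units: -18 cm / 80 = -0.225, -16 cm / 80 = -0.2, -26 degrees / 60 = -0.4333.

Call:
step_arm(
  series=[
    [0.1, [0, 0, -0.05], [0, 0, 0]],
    [-0.2, [0, 0, -0.1], [0, 0, 0]],
    [-0.2, [0, 0, -0.15], [0, 0, 0]],
    [-0.2, [0, 0, -0.2], [0, 0, 0]],
    [-0.2, [0.0063, -0.025, -0.225], [0, 0, -0.1]],
    [-0.2, [0.0125, -0.0625, -0.225], [0, 0, -0.2]],
    [-0.2, [0.0188, -0.1125, -0.225], [0, 0, -0.3167]],
    [-0.2, [0.025, -0.1625, -0.225], [0, 0, -0.4333]],
  ],
)

```text
t: 15.25
eef_pos: [0.446, -0.1866, 0.242]
tcp_rot: [3.048, 0.754, 0.003]
ft_force: [0.8, 0.8, 0.2]
finger_gap: 0.051
finger_force: 0.0
```

Run:
```python
from fit import *
from go import go
st()
for n,p0 in(("parallel",(.4285,-.3185,[0])),("offcut",(.606,-.337,[0]))):
  v=views(n,["top"]);print(v and fit(PAR if n=="parallel" else OFF,.004,p0,v))
cv2.imwrite("pics/top2.png",cv2.resize(bot.grab_frame("top")["image"][130:320,150:500],None,fx=2,fy=2))
go(.47,.12,.27,1.2)
```

```text
15.25 [ 0.446  -0.1866  0.242 ] [[0.885, 0.466, 0.002], [0.466, -0.885, 0.002]] 0.050975847381170676 0.0 [0.80828651 0.75661028 0.23158121]
[]
[]
shift [ 16.34 -26.15  -2.92] turn [  0.1   0.  -41.2]
```

View pics/top2.png

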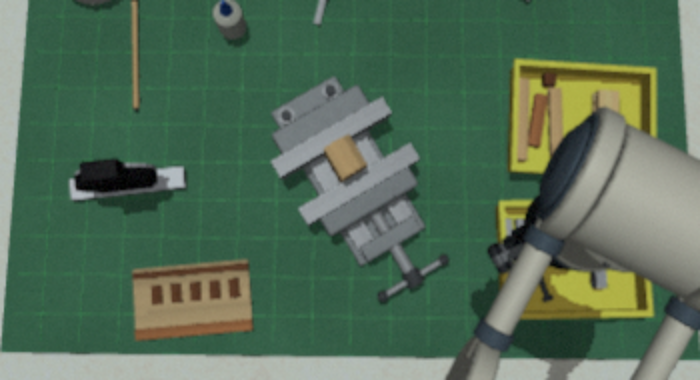

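The cropped top view shows the jaws clear. The offcut is in the wood tray near (607,105) and the bar's end is visible in the steel tray near (600,277). Next is the gauge.

In the tool's units: -26.1 cm / 80 = -0.3263, -22.9 cm / 80 = -0.2863, -47 degrees / 60 = -0.7833.

Call:
step_arm(
  series=[
    [-0.2, [0.025, -0.0413, -0.0125], [0, 0, -0.1]],
    [-0.2, [0.05, -0.0813, -0.025], [0, 0, -0.2]],
    [-0.2, [0.075, -0.1225, -0.0375], [0, 0, -0.3]],
    [-0.2, [0.1, -0.1625, -0.0375], [0, 0, -0.4]],
    [-0.2, [0.1275, -0.2038, -0.0375], [0, 0, -0.5]],
    [-0.2, [0.1538, -0.245, -0.0375], [0, 0, -0.6]],
    [-0.2, [0.1788, -0.2863, -0.0375], [0, 0, -0.6833]],
    [-0.2, [0.2038, -0.3263, -0.0375], [0, 0, -0.7833]],
  ],
)

```text
t: 16.17
eef_pos: [0.4702, 0.12, 0.2705]
tcp_rot: [2.498, 1.904, 0.0]
ft_force: [1.1, -0.5, -0.3]
finger_gap: 0.0515
finger_force: 0.0
```

Run:
```python
from go import *
st();go(.5195,.2955,.23,1.696)
```

```text
16.17 [0.4702 0.12   0.2705] [[0.265, 0.964, -0.0], [0.964, -0.265, 0.001]] 0.051452550212440815 0.0 [ 1.09316139 -0.47398629 -0.32307163]
shift [18.23  0.1   4.05] turn [  0.    0.  -22.6]
```

In the tool's units: 18.2 cm / 80 = 0.2275, 16.5 cm / 80 = 0.2063, -22.6 degrees / 60 = -0.3767.

Call:
step_arm(
  series=[
    [-0.2, [0.0375, 0, 0], [0, 0, -0.0833]],
    [-0.2, [0.0813, 0, 0], [0, 0, -0.1833]],
    [-0.2, [0.125, 0, 0.0063], [0, 0, -0.2833]],
    [-0.2, [0.1688, 0, 0.0125], [0, 0, -0.3667]],
    [-0.2, [0.2063, 0.0013, 0.0188], [0, 0, -0.3767]],
    [-0.2, [0.2275, 0.0013, 0.025], [0, 0, -0.3767]],
    [-0.2, [0.2275, 0.0013, 0.025], [0, 0, -0.3767]],
    [-0.2, [0.2275, 0.0013, 0.025], [0, 0, -0.3767]],
  ],
)

```text
t: 16.83
eef_pos: [0.5199, 0.2939, 0.2491]
tcp_rot: [-2.08, -2.354, 0.004]
ft_force: [0.2, -0.5, 0.1]
finger_gap: 0.0515
finger_force: 0.0
```

Run:
```python
from fit import *
from go import go
st()
f=look("wrist",dict(gauge_grip=.128,gauge=0,index_tip=.03),"w3")
for c in(["wrist"],["side"],["top"]):
    v=views("gauge",c);print(c,v and fit(GA,0,(.5195,.2955,[.125]),v))
go(.5195,.2955,.131,1.696)
```

```text
16.83 [0.5199 0.2939 0.2491] [[-0.123, 0.992, -0.001], [0.992, 0.123, -0.002]] 0.05146916200773831 0.0 [ 0.23857635 -0.52565747  0.08964089]
wrist gauge_grip [([321.1, 196.9], 0.78, [0.5224, 0.2948, 0.128])]
wrist gauge [([317.8, 160.7], 0.63, [0.5192, 0.2975, 0.0])]
   box 0.84 [[301.0, 98.0], [332.0, 98.0], [332.0, 228.0], [301.0, 228.0]]
wrist index_tip []
['wrist'] (array([0.5192, 0.2966, 0.1341]), np.float64(0.075))
['side'] (array([0.5209, 0.2941, 0.1293]), np.float64(0.04))
['top'] (array([0.5184, 0.2958, 0.1382]), np.float64(0.13))
shift [ 0.1   0.05 11.95] turn [ 0. -0. -0.]
```

View pics/w3.png

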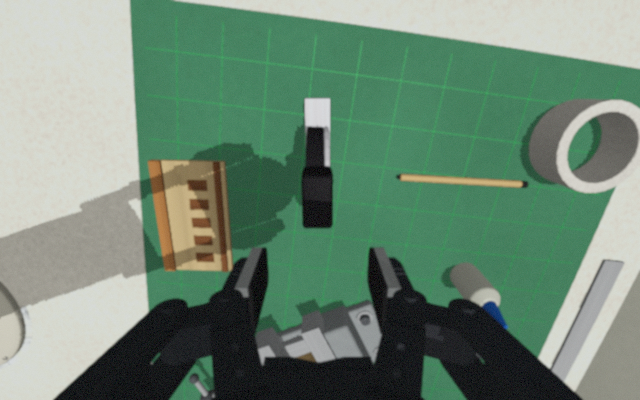

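The wrist view shows the gauge lug at (317,198) centred between the fingers and aligned with them. I'll descend and grip.

In the tool's units: 11.7 cm / 80 = 0.1463, 9 cm / 80 = 0.1125.

Call:
step_arm(
  series=[
    [-0.2, [0.0025, 0, 0.0375], [0, 0, 0]],
    [-0.2, [0.0025, 0, 0.075], [0, 0, 0]],
    [-0.2, [0.0025, 0, 0.1125], [0, 0, 0]],
    [-0.2, [0.0025, 0, 0.1463], [0, 0, 0]],
    [-0.2, [0.0025, 0, 0.1463], [0, 0, 0]],
    [-0.2, [0.0025, 0, 0.1463], [0, 0, 0]],
    [0.9, [0.0025, 0, 0.1463], [0, 0, 0]],
    [0.9, [0.0025, 0, 0.1463], [0, 0, 0]],
  ],
  newtons=80,
)

```text
t: 18.05
eef_pos: [0.52, 0.2972, 0.1364]
tcp_rot: [2.077, 2.355, 0.007]
ft_force: [-0.5, 0.8, -0.5]
finger_gap: 0.0278
finger_force: 0.0
```

In the tool's units: -5 cm / 80 = -0.0625, -3 cm / 80 = -0.0375.

Call:
step_arm(
  series=[
    [0.9, [0, 0, 0], [0, 0, 0]],
    [0.9, [0, 0, 0], [0, 0, 0]],
    [0.9, [0, 0, 0], [0, 0, 0]],
    [0.9, [0, 0, 0], [0, 0, 0]],
    [0.9, [0, 0, -0.0063], [0, 0, 0]],
    [0.9, [0, 0, -0.0125], [0, 0, 0]],
    [0.9, [0, 0, -0.0375], [0, 0, 0]],
    [0.9, [0, 0, -0.0625], [0, 0, 0]],
  ],
)

```text
t: 18.72
eef_pos: [0.5181, 0.2962, 0.1822]
tcp_rot: [-2.078, -2.355, 0.006]
ft_force: [0.8, 0.1, -3.1]
finger_gap: 0.0228
finger_force: 79.1
```

Run:
```python
from go import *
st();c=go(.50,.42,.40,1.696+.75);go(.49,.45,.42,1.696+1.5,cur=c)
f=bot.grab_frame("side");T=np.array(f["world_to_cam"]);print(f["camera_matrix"],(-T[:3,:3].T@T[:3,3]),"look",-T[2,:3])
```

```text
18.72 [0.5181 0.2962 0.1822] [[-0.125, 0.992, -0.001], [0.992, 0.125, -0.004]] 0.022786859614595548 79.0938949584961 [ 0.76965423  0.07654186 -3.14134541]
shift [ 12.48  -0.34 -21.8 ] turn [ -0.2  -0.  -43. ]
shift [ 2.69  1.66 -2.  ] turn [ -0.   0. -43.]
[[450.66019772   0.         319.13497924]
 [  0.         450.66019772 208.15372961]
 [  0.           0.           1.        ]] [0.34856052 0.87904542 0.72477205] look [ 0.18341826 -0.80471281 -0.56461937]
```

Run:
```python
from go import *
c=go(.48,.38,.34,2.5);go(.44,.47,.50,3.36,cur=c)
```

```text
shift [  8.75  -2.84 -15.15] turn [  0.3   0.  -46.1]
shift [  8.59   4.82 -16.  ] turn [  0.    0.  -49.3]
```

In the tool's units: -15.1 cm / 80 = -0.1888, -14.3 cm / 80 = -0.1788, -46 degrees / 60 = -0.7667.

Call:
step_arm(
  series=[
    [0.9, [0.0063, -0.0025, -0.0188], [0, 0, -0.0667]],
    [0.9, [0.0188, -0.0075, -0.0375], [0, 0, -0.1667]],
    [0.9, [0.0375, -0.0125, -0.0625], [0, 0, -0.2667]],
    [0.9, [0.0563, -0.0188, -0.0938], [0, 0, -0.3833]],
    [0.9, [0.075, -0.025, -0.125], [0, 0, -0.5]],
    [0.9, [0.09, -0.03, -0.1563], [0, 0, -0.6167]],
    [0.9, [0.1025, -0.0338, -0.1788], [0, 0, -0.7167]],
    [0.9, [0.1088, -0.035, -0.1888], [0, 0, -0.7667]],
  ],
)

```text
t: 19.43
eef_pos: [0.4798, 0.3809, 0.3376]
tcp_rot: [0.982, 2.982, 0.006]
ft_force: [0.8, 0.5, -2.2]
finger_gap: 0.0229
finger_force: 79.3
```

In the tool's units: -16 cm / 80 = -0.2, -15.3 cm / 80 = -0.1913, -49 degrees / 60 = -0.8167.

Call:
step_arm(
  series=[
    [0.9, [0.0063, 0.0038, -0.0188], [0, 0, -0.0667]],
    [0.9, [0.0188, 0.0113, -0.0375], [0, 0, -0.1667]],
    [0.9, [0.0375, 0.0213, -0.0688], [0, 0, -0.2667]],
    [0.9, [0.0563, 0.0325, -0.1], [0, 0, -0.3833]],
    [0.9, [0.075, 0.0425, -0.1375], [0, 0, -0.5]],
    [0.9, [0.09, 0.05, -0.1688], [0, 0, -0.6167]],
    [0.9, [0.1013, 0.0563, -0.1913], [0, 0, -0.7167]],
    [0.9, [0.1075, 0.06, -0.2], [0, 0, -0.8167]],
  ],
)

```text
t: 20.1
eef_pos: [0.4391, 0.4702, 0.4971]
tcp_rot: [-0.343, 3.12, 0.004]
ft_force: [1.5, -0.0, -2.7]
finger_gap: 0.0228
finger_force: 79.4
```

In the tool's units: 15 degrees / 60 = 0.25.

Call:
step_arm(
  series=[
    [0.9, [0, 0, 0], [0, 0.0667, 0]],
    [0.9, [0, 0, 0], [0, 0.1333, 0]],
    [0.9, [0, 0, 0], [0, 0.2, 0]],
    [0.9, [0, 0, 0], [0, 0.25, 0]],
    [0.9, [0, 0, 0], [0, 0.25, 0]],
    [0.9, [0, 0, 0], [0, 0.25, 0]],
    [0.9, [0, 0, 0], [0, 0.25, 0]],
    [0.9, [0, 0, 0], [0, 0.25, 0]],
  ],
)

```text
t: 20.77
eef_pos: [0.4217, 0.4527, 0.4728]
tcp_rot: [0.305, -2.88, 0.02]
ft_force: [0.5, 0.5, -2.6]
finger_gap: 0.0231
finger_force: 80.9
```

Run:
```python
from go import *
st();s=bot.state();M=R.from_rotvec(s["tcp_rot"]).as_matrix();print(M)
f=look("side",dict(pointer_tip=.4,index_tip=.4,gauge_grip=.5,gauge=.37),"s3")
r=bot.cut_out("side","gauge")[0]["rect"];print(r)
x,y,w,h=[int(v) for v in r];x0,y0=max(x-5,0),max(y-5,0)
cv2.imwrite("pics/s3c.png",cv2.resize(f["image"][y0:y0+h+10,x0:x0+w+10],None,fx=3.5,fy=3.5,interpolation=2));print(x0,y0)
```

```text
20.77 [0.4217 0.4527 0.4728] [[-0.948, -0.205, 0.243], [-0.208, 0.978, 0.012]] 0.023114655448816256 80.92199563980103 [ 0.51855198  0.51436155 -2.57000993]
[[-0.94816017 -0.20824655 -0.24005346]
 [-0.20494115  0.97799934 -0.03894113]
 [ 0.24288148  0.01227441 -0.96997831]]
side pointer_tip [([347.3, 256.6], 0.4, [0.4027, 0.5015, 0.4])]
side index_tip [([346.1, 257.3], 0.94, [0.4038, 0.5029, 0.4])]
side gauge_grip [([338.9, 183.7], 0.67, [0.4123, 0.514, 0.5])]
side gauge [([360.9, 267.3], 0.7, [0.389, 0.4819, 0.37])]
   box 0.61 [[282.0, 172.0], [402.0, 151.0], [422.0, 262.0], [302.0, 283.0]]
[297.2, 163.4, 126.5, 118.2]
292 158
```

View pics/s3c.png

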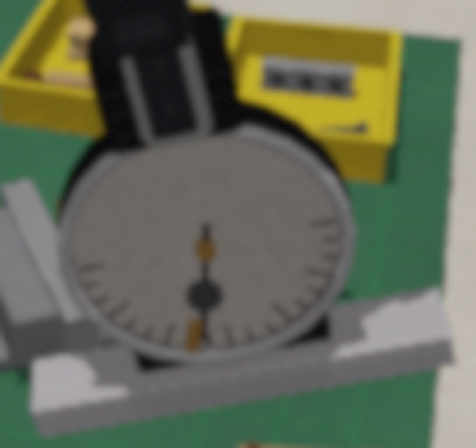

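The enlarged side view shows the dial face on. The pivot is at crop (205,250), the pointer hangs to (206,340), and the brass tab at (194,334) lies slightly further toward the -y end (left). I'll compute both angles.

```bash
cat > ang.py <<'E'
from fit import *
def ang(save=None):
    f=bot.grab_frame("side");s=bot.state();M=R.from_rotvec(s["tcp_rot"]).as_matrix()
    ctr=np.array(s["eef_pos"]) - (-M[:,2])*(.0623+.004) + M[:,1]*.0085   # lug mid ~4mm below TCP
    print("roll",np.arcsin(M[2,0]),"pitch",np.arcsin(M[2,1]),"yaw",np.arctan2(M[1,1],M[0,1]))
    I=f["image"].astype(int);b,g,r=I[...,0],I[...,1],I[...,2]
    c0=proj(f,ctr)[0]
    brass=((r-b)>45)&(r-g>15)&(r>70)
    yy,xx=np.mgrid[:400,:640];near=(np.hypot(xx-c0[0],yy-c0[1])<45)
    n,l,stt,cen=cv2.connectedComponentsWithStats((brass&near).astype(np.uint8))
    bl=[(stt[i,4],cen[i].round(2)) for i in range(1,n) if stt[i,4]>3];print("c0",c0.round(1),"brass",bl)
    def pt(phi,rr,ctr):return ctr+rr*(-np.sin(phi)*M[:,0]+np.cos(phi)*M[:,2])
    return f,M,ctr,pt,bl
E
python3 - <<'E'
from ang import *
f,M,ctr,pt,bl=ang()
hub=np.array([350.6,229.4])
bl.sort(key=lambda t:np.hypot(*(t[1]-hub)))
hub=bl[0][1];print("hub",hub)
c0=proj(f,ctr)[0]
for phi in(.245,.27,.3,.33,.36,.4):
    print(phi,(proj(f,[pt(phi,.04,ctr)])[0]-c0+hub).round(2))
x,y=hub.astype(int)
print(np.round(f["image"][y+18:y+32,x-10:x+10].astype(int).sum(2)/3).astype(int))
print((f["image"][y+18:y+32,x-10:x+10,2].astype(int)-f["image"][y+18:y+32,x-10:x+10,0]))
E
```

```text
roll 0.24800459589488114 pitch 0.011329389911002734 yaw 1.7801744261272048
c0 [352.6 227.9] brass [(np.int32(108), array([376.93, 193.47])), (np.int32(13), array([350.15, 229.46])), (np.int32(17), array([347., 254.]))]
hub [350.15 229.46]
0.245 [348.89 255.93]
0.27 [348.07 255.92]
0.3 [347.08 255.88]
0.33 [346.1  255.82]
0.36 [345.13 255.74]
0.4 [343.83 255.59]
[[104 104 105 104 103 100  94  84  68  53  58  76  88  96 101 103 104 105
  105 105]
 [104 105 105 105 105 103  99  92  77  60  68  88  99 103 104 104 103 105
  105 106]
 [103 103 104 105 104 100  95  89  76  63  75  95 102 104 104 105 103 104
  105 105]
 [ 99  99 103 105 103  95  85  77  68  63  78  96 104 104 103 102 101 101
  103 104]
 [ 93  93 100 104 101  90  77  68  64  63  78  95 102 103 102  99  95  95
  100 104]
 [ 89  90  99 103  99  87  74  66  62  64  78  95 102 103 101  97  90  90
   99 104]
 [ 85  90 100 103  97  85  73  66  61  63  76  92  99 102 103  99  91  89
   98 104]
 [ 83  93 101 103  96  84  73  65  61  61  73  86  94 101 103 101  93  87
   95 102]
 [ 83  94 101 101  93  81  71  65  65  66  72  81  89  9
[... 637 characters left out ...]
 9  8]
 [ 7  8  8  8 11 20 33 41 40 27 13  8  8  8  8  8  8  9  8  8]
 [ 7  7  8  9 13 22 41 55 51 34 15  9  8  9  9  8  7  8  8  8]
 [ 6  7  8  9 14 26 45 58 55 35 14  9  8  8  8  8  7  8  8  8]
 [ 7  7  9 10 16 28 47 58 53 33 13  8  8  8  9  8  7  7  8  8]
 [ 6  8  8  9 16 31 49 58 51 31 12  8  8  8  9  7  8  6  7  8]
 [ 6  7  8 11 18 34 51 57 48 28 11  6  7  8  9  9  7  6  7  7]
 [ 4  5  7 10 18 37 53 55 42 25 11  7  7  7  7  6  6  4  4  5]
 [ 1  3  4  7 17 36 50 49 36 19  8  4  3  5  5  4  3  2  2  1]
 [-1  0  1  4 11 23 34 35 24 12  4  1  1  2  1  1  0  0  0  0]
 [ 0  0 -1  0  5 12 16 16 11  6  2 -1 -1 -1 -1  0 -1  0  0 -1]
 [ 0  0  0  0  1  3  4  5  4  1  0  0 -1  0 -1  0  0  0  0  0]]
```

In the tool's units: 4 degrees / 60 = 0.0667.

Call:
step_arm(
  series=[
    [0.9, [0, 0, 0], [0, 0.0333, 0]],
    [0.9, [0, 0, 0], [0, 0.0667, 0]],
    [0.9, [0, 0, 0], [0, 0.0667, 0]],
    [0.9, [0, 0, 0], [0, 0.0667, 0]],
    [0.9, [0, 0, 0], [0, 0.0667, 0]],
    [0.9, [0, 0, 0], [0, 0.0667, 0]],
    [0.9, [0, 0, 0], [0, 0.0667, 0]],
    [0.9, [0, 0, 0], [0, 0.0667, 0]],
  ],
)

```text
t: 21.83
eef_pos: [0.417, 0.4482, 0.4663]
tcp_rot: [0.297, -2.812, 0.026]
ft_force: [0.1, 0.4, -4.4]
finger_gap: 0.0227
finger_force: 80.8
```

Run:
```python
from ang import *
st();f,M,ctr,pt,bl=ang()
x,y=[int(v) for v in proj(f,ctr)[0]]
print((f["image"][y+18:y+32,x-12:x+10,2].astype(int)-f["image"][y+18:y+32,x-12:x+10,0]))
print((f["image"][y+14:y+30,x-12:x+10].sum(2)//3))
cv2.imwrite("pics/s4c.png",cv2.resize(f["image"][y-25:y+40,x-40:x+40],None,fx=7,fy=7,interpolation=2))
```

```text
21.83 [0.417  0.4482 0.4663] [[-0.93, -0.201, 0.309], [-0.207, 0.978, 0.014]] 0.02270748692211638 80.77139854431152 [ 0.10269864  0.36296197 -4.40694931]
roll 0.31412087418283485 pitch 0.01440099108535771 yaw 1.7792835029899685
c0 [360.8 229.4] brass [(np.int32(68), array([375.6 , 188.97])), (np.int32(43), array([393.95, 201.28])), (np.int32(16), array([358.5, 231. ])), (np.int32(14), array([356.64, 255.07]))]
[[ 8  8  8  8  8  6  4  2  0  0 -1  1  3  4  6  7  8  8  8  7  8  8]
 [ 8  8  8  8  8  7  6  6  3  2  3  5  6  7  7  8  8  8  8  8  8  8]
 [ 8  8  8  8  8  8  8  8  9  7  7  8  8  8  8  8  9  8  8  8  8  8]
 [ 8  8  8  8  8  8  9 13 17 17 16 14 10  8  8  7  8  8  7  8  8  8]
 [ 8  7  7  7  8  9 12 20 31 36 30 20 12  9  8  8  8  7  7  8  8  8]
 [ 7  8  7  7  8  9 14 26 42 53 43 26 13  9  9  9  8  8  7  8  7  7]
 [ 8  7  7  7  8  9 15 28 47 57 46 27 14  9  8  8  8  8  6  7  8  7]
 [ 8  7  7  7  8  9 16 29 48 57 45 26 14  9  8  8  8  8  6  7  8  8]
 [ 8  7  7  8  8 10 16 31 49 56 45 25 13  8  7  8  8  8  7  6  7  7]
 [ 7  6  6  7  8 10 17 32 50 56 44 26 13  8  7  8  8  8  7  6  7 
[... 1069 characters left out ...]
1  90 101 104 105 105 103 100
   99 102 104 106]
 [104 102  98  97 102 104 100  89  74  65  71  88  99 104 104 103 101  95
   91  96 102 104]
 [104  99  91  92 100 103  98  87  74  67  72  86  99 103 104 103 101  95
   89  91 101 104]
 [102  96  89  91 101 103  99  86  74  68  74  87  98 102 103 103 103 100
   93  91 100 105]
 [100  93  89  95 103 103  97  85  72  67  74  86  95  97  98 102 105 102
   94  89  95 102]
 [ 97  90  88  97 103 103  95  83  71  67  75  86  91  90  92 100 104 101
   94  86  88  94]
 [ 91  84  85  96 101 100  93  82  71  67  74  84  90  87  88  96  99  96
   90  84  84  88]
 [ 92  87  87  93  96  96  91  81  72  69  73  84  90  88  85  91  92  90
   90  90  92  96]]
```

View pics/s4c.png

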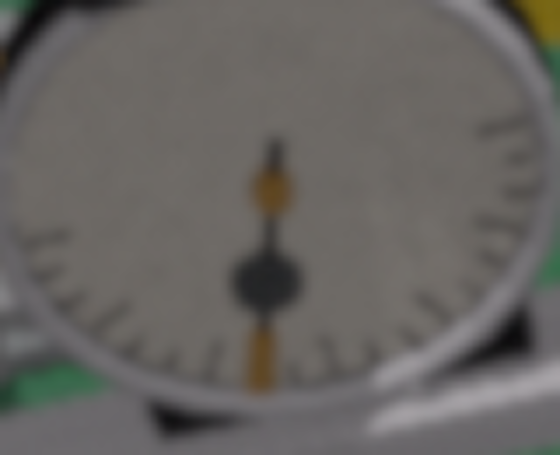

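The enlarged view shows the pointer line from hub (272,190) through the weight (267,280), running straight into the brass tab at (261,360). It is aligned at a roll of 0.314 rad. Next I'll carry it to the stud holding this roll.

```bash
cat > gg.py <<'E'
from look import *
from scipy.spatial.transform import Slerp
def gpose(gx,gy,gz,yaw,A):
    G=R.from_euler("z",yaw)*R.from_euler("x",A)
    T=R.from_matrix(G.as_matrix()@np.array([[0,1,0],[1,0,0],[0,0,-1.]]))
    return np.array([gx,gy,gz])+G.apply([0,0,.132]),T
def cur(): s=bot.state();return np.array(s["eef_pos"]),R.from_rotvec(s["tcp_rot"])
def rel(a,b):
    print("shift",(a[1].inv().apply(b[0]-a[0])*100).round(2),"turn",np.degrees((a[1].inv()*b[1]).as_rotvec()).round(1))
def report():
    p,M=cur();m=M.as_matrix();g=p+.132*m[:,2]
    print("gauge",g.round(4),"yaw",np.arctan2(m[1,1],m[0,1]).round(3),"roll",np.arcsin(m[2,0]).round(4),"pitch",np.arcsin(m[2,1]).round(4));st()
E
python3 - <<'E'
from gg import *
report();a=cur()
m=gpose(.50,.25,.25,1.17,.314);e=gpose(.545,.010,.150,.55,.314)
rel(a,m);rel(m,e);print(m[0],e[0])
E
```

```text
gauge [0.3768 0.4415 0.3407] yaw 1.779 roll 0.3141 pitch 0.0144
21.88 [0.4171 0.4482 0.4662] [[-0.93, -0.201, 0.309], [-0.207, 0.978, 0.014]] 0.022937050094308135 80.77190279960632 [ 0.04449026 -0.01025835 -2.86713226]
shift [ -9.69 -23.57   6.03] turn [-10.   -0.3  33.4]
shift [-15.21 -22.71   5.57] turn [-11.   -0.   33.8]
[0.53753923 0.23409342 0.37554596] [ 0.56631009 -0.02475764  0.27554596]
```

In the tool's units: -23.6 cm / 80 = -0.295, -22 cm / 80 = -0.275, 33.4 degrees / 60 = 0.5567.

Call:
step_arm(
  series=[
    [0.9, [-0.0088, -0.025, 0.0063], [-0.0133, 0, 0.05]],
    [0.9, [-0.025, -0.0625, 0.0163], [-0.0333, 0, 0.1167]],
    [0.9, [-0.0438, -0.1063, 0.0275], [-0.0583, 0, 0.2]],
    [0.9, [-0.0625, -0.15, 0.0388], [-0.0833, 0, 0.2833]],
    [0.9, [-0.0813, -0.1938, 0.05], [-0.1083, 0, 0.3667]],
    [0.9, [-0.1, -0.2375, 0.0625], [-0.1333, 0, 0.45]],
    [0.9, [-0.1138, -0.275, 0.0713], [-0.155, 0, 0.5167]],
    [0.9, [-0.1213, -0.295, 0.075], [-0.1667, 0, 0.5567]],
  ],
  newtons=110,
)

```text
t: 22.55
eef_pos: [0.5391, 0.23, 0.3733]
tcp_rot: [-0.574, -2.767, -0.085]
ft_force: [-0.2, 1.4, -2.7]
finger_gap: 0.0226
finger_force: 110.1
```

Run:
```python
from gg import *
report();rel(cur(),gpose(.545,.010,.150,.55,.314))
```

```text
gauge [0.5007 0.2459 0.248 ] yaw 1.163 roll 0.3199 pitch -0.005
22.55 [0.5391 0.23   0.3733] [[-0.871, 0.378, 0.314], [0.397, 0.918, -0.005]] 0.022624324984613264 110.06151080131531 [-0.15430113  1.35085381 -2.6994234 ]
shift [-15.08 -22.26   5.42] turn [-11.2  -0.2  33.3]
```

In the tool's units: -22.3 cm / 80 = -0.2788, -21 cm / 80 = -0.2625, 33.3 degrees / 60 = 0.555.

Call:
step_arm(
  series=[
    [0.9, [-0.015, -0.025, 0.005], [-0.015, 0, 0.05]],
    [0.9, [-0.04, -0.0625, 0.015], [-0.04, 0, 0.1167]],
    [0.9, [-0.0688, -0.1038, 0.025], [-0.0667, 0, 0.2]],
    [0.9, [-0.0975, -0.145, 0.035], [-0.0967, 0, 0.2833]],
    [0.9, [-0.125, -0.1875, 0.045], [-0.125, 0, 0.3667]],
    [0.9, [-0.1538, -0.2288, 0.055], [-0.1533, 0, 0.45]],
    [0.9, [-0.1775, -0.2625, 0.0638], [-0.175, 0, 0.5217]],
    [0.9, [-0.1888, -0.2788, 0.0675], [-0.1867, -0.0033, 0.555]],
  ],
)

```text
t: 23.22
eef_pos: [0.5668, -0.0254, 0.2747]
tcp_rot: [-1.397, -2.493, -0.221]
ft_force: [-0.4, 0.1, -3.2]
finger_gap: 0.0225
finger_force: 110.0
```

Call:
step_arm(
  series=[
    [0.9, [0, 0, 0], [0, 0, 0]],
    [0.9, [0, 0, 0], [0, 0, 0]],
    [0.9, [0, 0, 0], [0, 0, 0]],
    [0.9, [0, 0, 0], [0, 0, 0]],
    [0.9, [0, 0, 0], [0, 0, 0]],
    [0.9, [0, 0, 0], [0, 0, 0]],
    [0.9, [0, 0, 0], [0, 0, 0]],
    [0.9, [0, 0, 0], [0, 0, 0]],
  ],
)

```text
t: 23.88
eef_pos: [0.5674, -0.0206, 0.2775]
tcp_rot: [-1.385, -2.501, -0.224]
ft_force: [0.3, 0.2, -3.4]
finger_gap: 0.0227
finger_force: 110.0
```

Run:
```python
from fit import *
from gg import *
report();rel(cur(),gpose(.545,.010,.108,.55,.314));rel(cur(),gpose(.545,.010,.1004,.55,.314))
f=bot.grab_frame("side")
print([(r["xy"],r["confidence"]) for r in bot.spot_point("side","crown")[:1]],proj(f,[[.545,.01,.1]]))
cv2.imwrite("pics/s5.png",cv2.resize(f["image"][130:290,220:440],None,fx=3,fy=3))
```

```text
gauge [0.546  0.0143 0.152 ] yaw 0.559 roll 0.315 pitch 0.0027
23.88 [ 0.5674 -0.0206  0.2775] [[-0.505, 0.806, 0.31], [0.848, 0.53, 0.003]] 0.022705278242307222 110.01894235610962 [ 0.25883529  0.21309076 -3.36044375]
shift [-1.64 -0.33  4.08] turn [-0.  -0.1  0.5]
shift [-1.88 -0.33  4.81] turn [-0.  -0.1  0.5]
[([316.2, 215.6], 0.69)] [[319.79589786 213.3717074 ]]
```

View pics/s5.png

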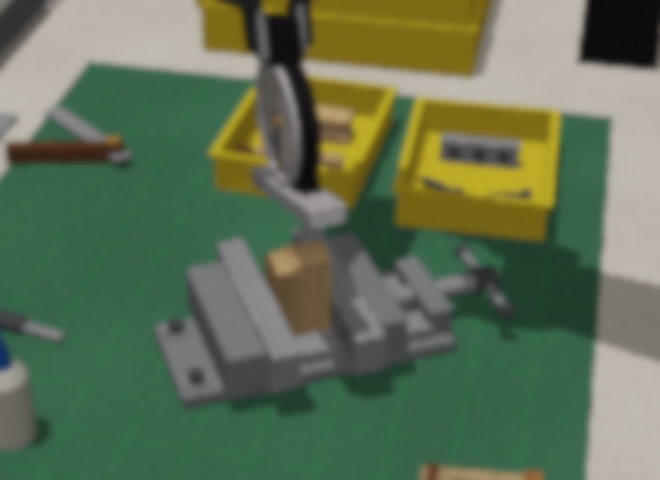

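The side view shows the tilted gauge above the stud (crop 300,255), with the offcut and the bar both in their trays. I'm lowering it to about 6 mm above contact.

In the tool's units: 4.2 cm / 80 = 0.0525, 4 cm / 80 = 0.05, 0.5 degrees / 60 = 0.0083.

Call:
step_arm(
  series=[
    [0.9, [-0.0063, -0.0013, 0.0125], [0, 0, 0.0083]],
    [0.9, [-0.0113, -0.0025, 0.025], [0, 0, 0.0083]],
    [0.9, [-0.0163, -0.0038, 0.0375], [0, 0, 0.0083]],
    [0.9, [-0.02, -0.0038, 0.05], [0, 0, 0.0083]],
    [0.9, [-0.0213, -0.0038, 0.0525], [0, 0, 0.0083]],
    [0.9, [-0.0213, -0.0038, 0.0525], [0, 0, 0.0083]],
    [0.9, [-0.0213, -0.0038, 0.0525], [0, 0, 0.0083]],
    [0.9, [-0.0213, -0.0038, 0.0525], [0, 0, 0.0083]],
  ],
)

```text
t: 24.65
eef_pos: [0.5665, -0.0253, 0.2314]
tcp_rot: [-1.397, -2.493, -0.221]
ft_force: [0.2, 0.1, -2.7]
finger_gap: 0.0227
finger_force: 110.1
```

Run:
```python
from gg import *
report();rel(cur(),gpose(.545,.010,.1004,.55,.314))
```

```text
gauge [0.545  0.0097 0.1059] yaw 0.549 roll 0.3158 pitch -0.0008
24.65 [ 0.5665 -0.0253  0.2314] [[-0.496, 0.811, 0.311], [0.853, 0.522, -0.001]] 0.022654942247823096 110.08070468902588 [ 0.21130785  0.09057478 -2.70420693]
shift [-0.12  0.01  0.53] turn [-0.  -0.1 -0.1]
```

In the tool's units: 0.4 cm / 80 = 0.005, -0.12 cm / 80 = -0.0015.

Call:
step_arm(
  series=[
    [0.9, [-0.0004, 0, 0.0013], [0, 0, 0]],
    [0.9, [-0.0008, 0, 0.0025], [0, 0, 0]],
    [0.9, [-0.0011, 0, 0.0038], [0, 0, 0]],
    [0.9, [-0.0015, 0, 0.005], [0, 0, 0]],
    [0.9, [-0.0015, 0, 0.005], [0, 0, 0]],
    [0.9, [-0.0015, 0, 0.005], [0, 0, 0]],
    [0.9, [-0.0015, 0, 0.005], [0, 0, 0]],
    [0.9, [-0.0015, 0, 0.005], [0, 0, 0]],
  ],
)

```text
t: 25.32
eef_pos: [0.5665, -0.0254, 0.2307]
tcp_rot: [-1.398, -2.496, -0.223]
ft_force: [-1.4, -2.5, 8.7]
finger_gap: 0.0226
finger_force: 111.7
```

In the tool's units: 0.1 cm / 80 = 0.0013, 0.05 cm / 80 = 0.0006.

Call:
step_arm(
  series=[
    [0.9, [-0.0003, 0, 0.0006], [0, 0, 0]],
    [0.9, [-0.0004, 0, 0.0013], [0, 0, 0]],
    [0.9, [-0.0004, 0, 0.0013], [0, 0, 0]],
    [0.9, [-0.0004, 0, 0.0013], [0, 0, 0]],
    [0.9, [-0.0004, 0, 0.0013], [0, 0, 0]],
    [0.9, [-0.0004, 0, 0.0013], [0, 0, 0]],
    [0.9, [-0.0004, 0, 0.0013], [0, 0, 0]],
    [0.9, [-0.0004, 0, 0.0013], [0, 0, 0]],
  ],
)

```text
t: 25.98
eef_pos: [0.5665, -0.0254, 0.2306]
tcp_rot: [-1.398, -2.497, -0.224]
ft_force: [-2.0, -2.4, 13.2]
finger_gap: 0.0228
finger_force: 112.0
```

Run:
```python
from gg import *
report()
```

```text
gauge [0.5456 0.0094 0.105 ] yaw 0.55 roll 0.3126 pitch 0.0027
25.98 [ 0.5665 -0.0254  0.2306] [[-0.498, 0.811, 0.308], [0.853, 0.522, 0.003]] 0.022811432219927416 112.03711152076721 [-1.9791447  -2.3968615  13.17256194]
```

In the tool's units: -0.2 cm / 80 = -0.0025, -0.1 cm / 80 = -0.0013.

Call:
step_arm(
  series=[
    [0.9, [0.0004, 0, -0.0013], [0, 0, 0]],
    [0.9, [0.0008, 0, -0.0025], [0, 0, 0]],
    [0.9, [0.0008, 0, -0.0025], [0, 0, 0]],
    [0.9, [0.0008, 0, -0.0025], [0, 0, 0]],
    [0.9, [0.0008, 0, -0.0025], [0, 0, 0]],
    [0.9, [0.0008, 0, -0.0025], [0, 0, 0]],
    [0.9, [0.0008, 0, -0.0025], [0, 0, 0]],
    [0.9, [0.0008, 0, -0.0025], [0, 0, 0]],
  ],
)

```text
t: 26.65
eef_pos: [0.5666, -0.0254, 0.2307]
tcp_rot: [-1.398, -2.495, -0.223]
ft_force: [-1.9, -2.0, 7.4]
finger_gap: 0.0225
finger_force: 111.2
```

Run:
```python
from fit import *
from gg import *
report()
p,M=cur();m=M.as_matrix()
for n in("side","top"):
    f=bot.grab_frame(n)
    r=bot.cut_out(n,"gauge")[:1]
    for q in("gauge","pointer_tip","index_tip","gauge_grip","crown"):
        print(n,q,[(np.round(k["xy"],1),round(k["confidence"],2)) for k in bot.spot_point(n,q)[:1]])
    Z=-m[:,2];Y=m[:,0];X=m[:,1]
    def img(o):
        g=p-o*Z
        return proj(f,[g+a*X+b*Y+c*Z for a in(-.014,.014) for b in(-.075,.075) for c in(0,.014)])
    print("corners(o=.132)",img(.132).round(1).tolist())
    if n=="side":
        im=f["image"]; x0,y0=230,140
        c=cv2.resize(im[y0:y0+110,x0:x0+150],None,fx=5,fy=5,interpolation=2)
        for o,col in((.132,(0,0,255)),(.1275,(255,0,0))):
            for u in img(o): cv2.circle(c,tuple(int(v) for v in (u-[x0,y0]+.5)*5),3,col,-1)
        u=proj(f,[[.545,.01,.1]])[0];cv2.circle(c,tuple(int(v) for v in (u-[x0,y0]+.5)*5),4,(255,0,255),-1)
        cv2.imwrite("pics/s6.png",c)
```

```text
gauge [0.5455 0.0095 0.1052] yaw 0.549 roll 0.3139 pitch 0.0013
26.65 [ 0.5666 -0.0254  0.2307] [[-0.497, 0.811, 0.309], [0.853, 0.522, 0.001]] 0.022514154710473838 111.20800137519836 [-1.87679076 -1.96976279  7.41108731]
side gauge [(array([316.6, 212.6]), 0.87)]
side pointer_tip []
side index_tip [(array([312.6, 161.9]), 0.67)]
side gauge_grip [(array([313.3, 158.7]), 0.89)]
side crown [(array([318.9, 212.4]), 0.68)]
corners(o=.132) [[315.9, 202.9], [315.4, 197.7], [335.6, 219.0], [335.1, 213.1], [305.5, 204.8], [304.9, 199.6], [323.9, 221.3], [323.4, 215.4]]
top gauge [(array([322.7, 209.1]), 0.92)]
top pointer_tip [(array([323.5, 211. ]), 0.23)]
top index_tip []
top gauge_grip [(array([338.6, 188.5]), 0.59)]
top crown [(array([323.2, 209.6]), 0.62)]
corners(o=.132) [[349.7, 198.9], [351.6, 197.1], [299.4, 226.5], [300.7, 224.9], [343.8, 189.4], [345.6, 187.5], [293.4, 216.3], [294.6, 214.6]]
```

View pics/s6.png

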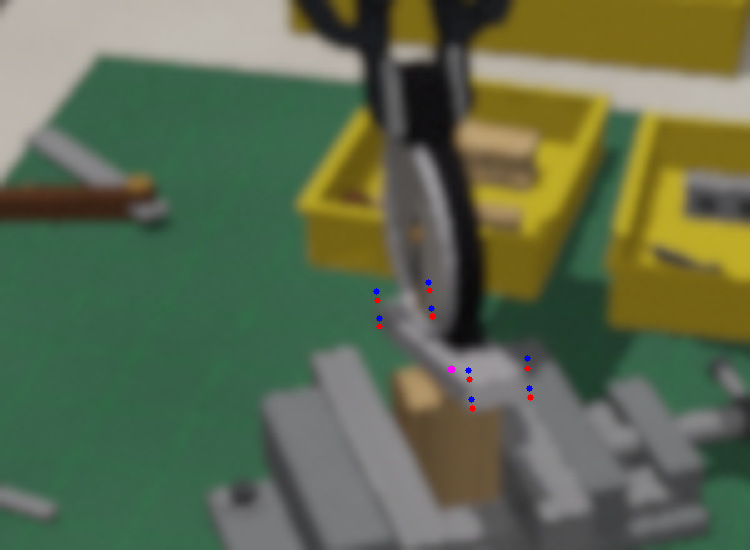

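The crop shows the bar seated on the stud, with its end corners close to the predicted dots. I'll check for roll slip in the grip with a mask fit.

Run:
```python
from fit import *
from gg import *
p,M=cur();m=M.as_matrix();yaw=np.arctan2(m[1,1],m[0,1])
f=bot.grab_frame("side");mk=bot.cut_out("side","gauge")[0]["pixels"].astype(np.uint8)
case=np.array([[x,.05*np.cos(t),.066+.05*np.sin(t)] for x in(-.012,.011) for t in th])
S=4
ys=np.where(mk.any(1))[0];yt=proj(f,[p-.012*(-m[:,2])*3.5])[0][1]  # use only rows below lug
def cost(q,vis=False):
    G=R.from_euler("z",yaw)*R.from_euler("x",q[3])
    r=np.zeros((400*S,640*S),np.uint8)
    for P in(GA[0],case):
        uv=(proj(f,G.apply(P)+q[:3])+.5)*S
        cv2.fillConvexPoly(r,cv2.convexHull(uv.round().astype(np.int32)),1)
    a=cv2.resize(mk,None,fx=S,fy=S,interpolation=0);k=int(yt*S)
    return 1-(r[k:]&a[k:]).sum()/(r[k:]|a[k:]).sum()
c,d=ray(f,proj(f,[p])[0])
best=[]
for A in np.arange(.2,.45,.02):
    g=lambda v:cost([.5455-m[0,2]*0+v[0],.0095,.101+v[1],A])
    q=minimize(g,[0,0],method="Nelder-Mead",options=dict(initial_simplex=[[0,0],[.004,0],[0,.004]],xatol=2e-4,fatol=1e-4));best.append((round(A,2),round(q.fun,4),q.x.round(4).tolist()))
for b in best:print(b)
st()
```

```text
(np.float64(0.2), np.float64(0.9308), [0.018, 0.0508])
(np.float64(0.22), np.float64(0.9303), [0.0175, 0.0497])
(np.float64(0.24), np.float64(0.9303), [0.0169, 0.0483])
(np.float64(0.26), np.float64(0.9306), [0.0166, 0.0463])
(np.float64(0.28), np.float64(0.9305), [0.0167, 0.0447])
(np.float64(0.3), np.float64(0.9302), [0.016, 0.0434])
(np.float64(0.32), np.float64(0.9302), [0.0159, 0.0422])
(np.float64(0.34), np.float64(0.9304), [0.0172, 0.0399])
(np.float64(0.36), np.float64(0.9306), [0.0157, 0.0381])
(np.float64(0.38), np.float64(0.9307), [0.0167, 0.0361])
(np.float64(0.4), np.float64(0.932), [0.0154, 0.039])
(np.float64(0.42), np.float64(0.9311), [0.0162, 0.0398])
(np.float64(0.44), np.float64(0.9311), [0.0167, 0.0388])
27.45 [ 0.5666 -0.0253  0.2307] [[-0.497, 0.811, 0.309], [0.853, 0.522, 0.001]] 0.02234004039181803 111.20646357536316 [-1.7255595  -1.32324632  7.74404634]
```

Run:
```python
from fit import *
from gg import *
p,M=cur();m=M.as_matrix();yaw=np.arctan2(m[1,1],m[0,1])
f=bot.grab_frame("side")
for q in("gauge","gauge_grip","index_tip"):
    for r in bot.cut_out("side",q): print(q,r["confidence"],r["rect"],r["pixels"].sum())
print(proj(f,[p,p+.132*m[:,2]]))
# bar front-lower / top edges: image gradient profile: vertical columns through the bar
g=cv2.cvtColor(f["image"],6)
cv2.imwrite("pics/s7.png",cv2.resize(f["image"][165:225,295:345],None,fx=12,fy=10,interpolation=2))
```

```text
gauge 0.67 [306.5, 153.5, 28.4, 69.4] 1159
gauge_grip 0.77 [309.8, 155.3, 30.0, 67.0] 1143
index_tip 0.48 [308.5, 169.7, 10.4, 38.9] 74
index_tip 0.23 [305.1, 153.5, 31.7, 66.4] 1131
[[314.14411595 157.56440109]
 [319.64624752 211.4733554 ]]
```

View pics/s7.png

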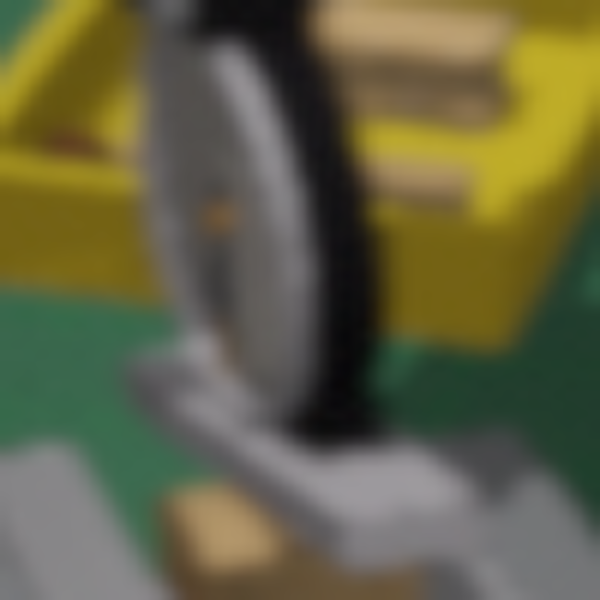

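The enlarged view shows the hub at crop (220,215), the weight at (215,290) and the tab near (228,345). The tab may sit slightly to the +y side, so I'll check it numerically against the projected model.

Run:
```python
from fit import *
from gg import *
p,M=cur();m=M.as_matrix();yaw=np.arctan2(m[1,1],m[0,1])
f=bot.grab_frame("side");I=f["image"].astype(int)
X=m[:,1]
def model(A,idx=.312,off=.068):
    G=R.from_euler("z",yaw)*R.from_euler("x",A);c=p-m[:,2]*(-off)+X*.0085
    q=lambda phi,r:c+r*G.apply([0,-np.sin(phi),-np.cos(phi)])
    return [c,c-[0,0,.02],c-[0,0,.04],q(idx,.033),q(idx,.04),q(idx,.047),q(idx-A*0+0.0,.04)]
for A in(.24,.27,.30,.314,.34,.38):
    u=proj(f,model(A));print(A,(u-u[0])[1:6].round(2).tolist())
print("hub",proj(f,model(.314))[0])
x0,y0=305,182
print("r-b");print((I[y0:y0+24,x0:x0+18,2]-I[y0:y0+24,x0:x0+18,0]))
print("grey");print(I[y0:y0+24,x0:x0+18].sum(2)//3)
```

```text
0.24 [[0.06, 7.14], [0.11, 14.14], [-0.22, 11.17], [-0.26, 13.48], [-0.3, 15.78]]
0.27 [[0.06, 7.14], [0.11, 14.14], [-0.09, 11.4], [-0.11, 13.76], [-0.12, 16.11]]
0.3 [[0.06, 7.14], [0.11, 14.14], [0.04, 11.62], [0.05, 14.03], [0.06, 16.43]]
0.314 [[0.06, 7.14], [0.11, 14.14], [0.1, 11.72], [0.12, 14.16], [0.14, 16.57]]
0.34 [[0.06, 7.14], [0.11, 14.14], [0.21, 11.9], [0.25, 14.37], [0.3, 16.83]]
0.38 [[0.06, 7.14], [0.11, 14.14], [0.38, 12.16], [0.46, 14.7], [0.54, 17.21]]
hub [313.62643257 186.44527096]
r-b
[[ 95  58  21   6   4   6   6   6   7   7   6   2   0   0   0   0   0  -1]
 [102  66  27   6   4   6   5   7   8   8   7   4   0  -1   0   0   0  -1]
 [ 93  61  25   7   4   6   9  13  16  13   8   5   2   0   0  -1   0  -1]
 [ 85  56  24   7   4   7  15  28  34  24  13   6   3   0  -1   0  -1  -1]
 [ 86  57  24   8   3   7  20  41  48  32  15   7   3   1   0   0   0   1]
 [ 88  62  28   8   4   7  19  38  43  30  15   7   4   1   0   0  -1  -1]
 [ 92  68  34  11   4   5  13  22  26  18  10   7   5   0   0   0  -1  -1]
 [ 93  73  41  14   5   4   7  10  11   9   7   6   4   1  
[... 2322 characters left out ...]
 96  99  98  84  53  24]
 [ 78  80  80  82  91 104 105  91  75  76  88  93  95  97  96  81  52  24]
 [ 79  81  83  87  97 113 123 113  89  79  86  93  96  96  93  78  49  22]
 [ 81  86  92  98 109 127 139 131 102  83  87  92  94  94  91  76  46  20]
 [ 85  91  99 105 113 126 139 134 108  86  87  91  93  92  88  74  45  19]
 [ 85  91  96 101 105 114 128 131 114  94  88  88  89  89  85  70  43  18]
 [ 82  86  91  95  99 105 117 127 124 109  92  85  85  85  80  63  37  16]
 [ 79  81  85  91  98 104 114 125 130 123 104  87  82  81  74  56  32  14]
 [ 79  78  81  88 102 115 123 129 132 130 115  96  85  78  69  49  26  13]
 [ 79  79  78  86 103 121 132 136 134 129 120 104  88  76  59  38  20  13]]
```

Run:
```python
from fit import *
from gg import *
p,M=cur();m=M.as_matrix();yaw=np.arctan2(m[1,1],m[0,1]);S=4
f=bot.grab_frame("side")
case=np.array([[x,.05*np.cos(t),.066+.05*np.sin(t)] for x in(-.012,.011) for t in th])
k=int(proj(f,[p+.03*m[:,2]])[0][1]*S)
def run(mk):
    a=cv2.resize(mk,None,fx=S,fy=S,interpolation=0)
    def cost(q,A):
        G=R.from_euler("z",yaw)*R.from_euler("x",A);r=np.zeros((400*S,640*S),np.uint8)
        for P in(GA[0],case):
            uv=(proj(f,G.apply(P)+np.array([.5455+q[0],.0095,.101+q[1]]))+.5)*S
            cv2.fillConvexPoly(r,cv2.convexHull(uv.round().astype(np.int32)),1)
        return 1-(r[k:]&a[k:]).sum()/(r[k:]|a[k:]).sum()
    for A in np.arange(.19,.45,.03):
        q=minimize(cost,[0,0],args=(A,),method="Nelder-Mead",options=dict(initial_simplex=[[0,0],[.004,0],[0,.004]],xatol=2e-4,fatol=1e-4))
        print(round(A,2),round(q.fun,4),q.x.round(4))
for q in("gauge","gauge_grip"):
    r=max(bot.cut_out("side",q),key=lambda r:r["confidence"])
    print(q,r["rect"],r["pixels"].sum(),k/S)
    if 1000<r["pixels"].sum()<1400: run(r["pixels"].astype(np.uint8))
```

```text
gauge [305.7, 156.1, 28.7, 64.3] 1100 170.0
0.19 0.1605 [0.006  0.0111]
0.22 0.1505 [0.0051 0.0098]
0.25 0.1369 [0.0045 0.0062]
0.28 0.1242 [0.0031 0.0053]
0.31 0.1141 [0.0022 0.004 ]
0.34 0.1143 [0.0015 0.0025]
0.37 0.1227 [0.0008 0.0012]
0.4 0.1308 [ 0.001  -0.0016]
0.43 0.142 [-0.0005 -0.0044]
gauge_grip [308.2, 151.4, 29.7, 73.1] 1173 170.0
0.19 0.1282 [0.0037 0.01  ]
0.22 0.1132 [0.0029 0.0082]
0.25 0.0987 [0.0017 0.0061]
0.28 0.0871 [0.0013 0.0048]
0.31 0.0849 [0.0005 0.0028]
0.34 0.086 [0.0002 0.001 ]
0.37 0.0902 [-0.0005 -0.0011]
0.4 0.1064 [-0.0002 -0.0024]
0.43 0.1214 [-0.0012 -0.005 ]
```

Run:
```python
from gg import *
report();print(bot.sign_off())
```

```text
gauge [0.5455 0.0095 0.1051] yaw 0.549 roll 0.3139 pitch 0.0013
27.85 [ 0.5666 -0.0253  0.2307] [[-0.497, 0.811, 0.309], [0.853, 0.522, 0.001]] 0.022457968873377143 111.20738983154297 [-1.91746067 -1.29277058  7.86954679]
the job is handed in; nothing more can be done
None
```

I handed the job in with the offcut and steel bar in their trays and the gauge held still on the stud at 0.314 rad roll, pressing with about 11 N; I saw the pointer line up with the index tab before moving to the stud, but on the stud could only check the roll (about 0.32 rad), and sign-off returned no verdict.

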